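# Sort the bench after a run and flag the tube bin

## Task

Clear up after the blood-count run: put every capped tube in the long bin with the upright steel tab, every squat vial in the deep square bin and every flat slide mailer in the shallow tray. Only when all are sorted, squeeze the spring clip off its stand and let it close squarely and upright on the middle of the tube bin's tab, pushed well down, to flag that bin for collection. Leave the timer, the scanner and the tip box where they are.

Things in the scene. Friction and masses are not known exactly. Their poses are not given: they have to be found in the camera images.
- tube1: capped sample tube lying on the bench: round clear barrel 15 mm in diameter, square grey anti-roll cap 16 x 16 x 18 mm, 80 mm long in all, about 15 g. Origin at its middle on the axis (8 mm above the bench as it lies); own x runs along the tube to the cap end. May be absent.
- tube2: capped sample tube lying on the bench: round clear barrel 15 mm in diameter, square grey anti-roll cap 16 x 16 x 18 mm, 80 mm long in all, about 15 g. Origin at its middle on the axis (8 mm above the bench as it lies); own x runs along the tube to the cap end. May be absent.
- tube3: capped sample tube lying on the bench: round clear barrel 15 mm in diameter, square grey anti-roll cap 16 x 16 x 18 mm, 80 mm long in all, about 15 g. Origin at its middle on the axis (8 mm above the bench as it lies); own x runs along the tube to the cap end. May be absent.
- vial1: plastic control vial standing on the bench: squat cylinder 26 mm in diameter, 45 mm tall, white with a white screw cap, about 30 g. Origin at its middle (22.5 mm above the bench as it stands); own z runs up its axis to the cap. It may lie or stand in its bin. May be absent.
- vial2: plastic control vial standing on the bench: squat cylinder 26 mm in diameter, 45 mm tall, white with a white screw cap, about 30 g. Origin at its middle (22.5 mm above the bench as it stands); own z runs up its axis to the cap. It may lie or stand in its bin. May be absent.
- vial3: plastic control vial standing on the bench: squat cylinder 26 mm in diameter, 45 mm tall, white with a white screw cap, about 30 g. Origin at its middle (22.5 mm above the bench as it stands); own z runs up its axis to the cap. It may lie or stand in its bin. May be absent.
- mailer1: closed slide mailer lying flat: white plastic slab 76 (own x) x 28 (own y) x 12 (own z) mm, about 20 g. Origin at its middle (6 mm above the bench). May be absent.
- mailer2: closed slide mailer lying flat: white plastic slab 76 (own x) x 28 (own y) x 12 (own z) mm, about 20 g. Origin at its middle (6 mm above the bench). May be absent.
- tube_bin: the long white bin for tubes, fixed: 110 (own x) x 160 (own y) mm outside, walls 4 mm thick and 35 mm high, floor 4 mm thick. A steel tab, 5 mm thick (own x), 50 mm wide (own y), stands against the outside of its +x wall and rises to 70 mm. Origin: underside centre, z up.
- tab_top (a point): middle of the top edge of the tube bin's steel tab, 70 mm above the bench, 57.5 mm from the bin's origin along its +x. Axes as the bin's: x across the 5 mm thickness, y along the 50 mm edge.
- vial_bin: the deep square white bin for vials, fixed: 140 x 140 mm outside, walls 4 mm thick and 45 mm high, floor 4 mm thick. Origin: underside centre, z up.
- mailer_tray: the shallow square white tray for slide mailers, fixed: 125 x 125 mm outside, walls 4 mm thick and 18 mm high, floor 4 mm thick. Origin: underside centre, z up.
- clip_stand: fixed stand on which the clip is parked: grey base 80 x 80 x 12 mm with an upright steel plate 5 mm thick (own x), 50 mm wide (own y), rising at its middle to 70 mm above the bench, like the tab on the tube bin. Origin: underside centre, z up. It is near the left or the right end of the work.
- clip: steel spring clip like a clothes peg, 50 g, parked jaws down on the stand's plate, handles up. Origin on the hinge (along own y), 80 mm above the bench, 10 mm above the plate's top. Own z up. Handles at -x and +x, 24 mm wide (y), flaring to 42 mm over their outsides at 41 mm above the origin. Pose is that of the -x half, which leans up to 0.25 rad as it is squeezed.
- clip_bite (a point): point between the jaws, 21 mm below the clip's origin along its own z. The jaws, one each side of the plate, are 22 mm wide (own y) and reach from 6 to 32 mm below the origin, faces 5 mm apart when they bite a plate.
- clip_lever (a joint): angle between the clip's halves, rad: 0 biting a 5 mm plate, -0.12 shut on nothing, 0.5 fully open. Squeezing the handles together along the clip's x with about 10 N opens the jaws: at 24 mm over the handles' outsides (about 0.4 rad) the jaw tips are 17 mm apart. Let go, the jaws spring shut.
- timer: bystander: white bench timer 60 x 75 x 20 mm, at the other end from the stand. Origin: underside centre.
- scanner: bystander: grey and black hand barcode scanner, about 50 x 200 x 50 mm, beyond the bins. Origin: underside, near its middle.
- tip_box: bystander: blue pipette-tip box with a clear lid, 85 x 120 x 74 mm, beyond the bins. Origin: underside centre.
Things that resemble listed ones, but are neither listed nor needed, are in the scene too. What is shaped like the tube3 but green is not meant.

How it is judged (in metres and radians):
On the way, in this order (a step that is already met when the one before it is completed fails the run):
1. every tube, vial and mailer lies in its own bin (x of tube1 in the frame of tube_bin between -0.048 and 0.048 m and y of tube1 in the frame of tube_bin between -0.072 and 0.072 m and z of each of tube1, tube2, tube3 in the frame of tube_bin below 0.035 m and x of tube2 in the frame of tube_bin between -0.048 and 0.048 m and y of tube2 in the frame of tube_bin between -0.072 and 0.072 m and x of tube3 in the frame of tube_bin between -0.048 and 0.048 m and y of tube3 in the frame of tube_bin between -0.072 and 0.072 m and x of vial1 in the frame of vial_bin between -0.058 and 0.058 m and y of vial1 in the frame of vial_bin between -0.058 and 0.058 m and z of each of vial1, vial2, vial3 in the frame of vial_bin below 0.045 m and x of vial2 in the frame of vial_bin between -0.058 and 0.058 m and y of vial2 in the frame of vial_bin between -0.058 and 0.058 m and x of vial3 in the frame of vial_bin between -0.058 and 0.058 m and y of vial3 in the frame of vial_bin between -0.058 and 0.058 m and x of mailer1 in the frame of mailer_tray between -0.048 and 0.048 m and y of mailer1 in the frame of mailer_tray between -0.048 and 0.048 m and z of each of mailer1, mailer2 in the frame of mailer_tray below 0.028 m and x of mailer2 in the frame of mailer_tray between -0.048 and 0.048 m and y of mailer2 in the frame of mailer_tray between -0.048 and 0.048 m), for 0.2 s.
2. the clip is taken off its stand (distance between clip and clip_stand above 0.12 m), for 0.1 s.
3. the clip has closed on the tube bin's tab (x of clip_bite in the frame of tab_top between -0.006 and 0.006 m and y of clip_bite in the frame of tab_top between -0.02 and 0.02 m and z of clip_bite in the frame of tab_top between -0.03 and -0.004 m and angle between the x axis of clip and the x axis of tube_bin, either way round below 0.35 rad and angle between clip's own z axis and vertical below 0.35 rad and value of joint clip_lever between -0.08 and 0.12 rad), for 0.2 s.
At the end, for the whole second after the job is handed in: Each item present rests in its own bin, its middle inside the walls and below the rim (tray: below 28 mm). The clip bites the tab: bite point within 6 mm of its mid-plane, 20 mm of its middle, 4-30 mm below its top; upright and square within 0.35 rad; lever -0.08 to 0.12 (all of step 1 and all of step 3 and linear speed of each of tube1, tube2, tube3, vial1, vial2, vial3, mailer1, mailer2 below 0.05 m/s and linear speed of clip below 0.03 m/s); the robot touches nothing.
It fails at once if the timer is pushed aside by more than 25 mm (distance of timer from where it was at the start of the episode above 0.025 m).
It fails at once if the scanner is pushed aside by more than 25 mm (distance of scanner from where it was at the start of the episode above 0.025 m).
It fails at once if the tip box is pushed aside by more than 25 mm (distance of tip_box from where it was at the start of the episode above 0.025 m).
Of tube1, vial1, mailer1, tube2, vial2, tube3, mailer2, vial3 only 6 to 8 are there at a start; the rules pass over those that are not, and their reading is None.
At some moment in a run one of tube1, vial1, mailer1, tube2, vial2, tube3, mailer2, vial3 may be knocked a few centimetres aside while the robot is not near it.
It also fails if it takes over 208 s, if anything falls off the work surface, if the arm or the gripper's body presses on something with over 40 N, if the wrist force passes 120 N, or if a joint passes its speed limit or range.

## Robot

A 6-joint arm with a two-finger parallel gripper is mounted at the origin on the work surface. World frame = base frame: x ahead of the robot, y to its left, z up, the work surface at z = 0. Lengths are in m, angles in degrees, forces in N, time in s.
With the tool pointing down it reaches from about 0.3 to 0.75 m from the base axis. Payload 8.5 kg.
Tool frame: the origin (TCP) lies midway between the tips of the shut fingers; the grasp point (between the pads) lies 19 mm behind it (env.pinch_z is the z of the grasp point in the tool frame, in m); z points along the fingers, y is the line along which they close (so a half turn about z gives the same grasp; the last joint's range is limited). The gripper opens to 85 mm and grips with 20 to 120 N. Pads are 22 mm wide; open, the fingers measure 114 mm over their backs; the gripper's body (76 mm by 85 mm) begins 54 mm behind the grasp point. The pads swing forward as they close: fully open they stand 13 mm farther back than shut.
Start: joints at [64.326, 21.807, 74.336, -0, 83.858, -12.336], TCP at [0.127, 0.535, 0.231] pointing down, gripper open.
Joint ranges: [-178.18, 178.18], [-50.72, 133.34], [12.68, 142.11], [-81.47, 261.47], [9.98, 163.14], [-165.26, 165.26]. Speed limits (degrees/s): [136.94, 136.94, 180, 180, 180, 180].

## Interface

Orientations are given as a 3x3 rotation matrix whose columns are the frame's x, y, z axes.
In Python, from rig import env gives the robot as it stands.
- The arm moves only by the tool arm_command, never from a script. Its argument "deltas" is a list of rows, each an object of numbers: "rx", "ry", "rz": the turn, a rotation vector about the tool's x, y, z in rad; "dx", "dy", "dz": the shift along the tool's x, y, z in m; "fingers": the finger opening in m, from 0 to 0.0854. In form: [{"rx": .., "ry": .., "rz": .., "dx": .., "dy": .., "dz": .., "fingers": ..}, ...]. A call has 1 to 12 rows; each row shifts and turns the commanded pose from where the row before left it, along the tool's axes as they then stand; what a row does not reach is not made up. A row lasts 1/10 s, in which the tool goes at most 50 mm and 8.59 degrees, less where a joint would pass 70% of its speed; a pose out of reach is approached as far as the arm can. A call is refused whole if a number of a shift passes 0.05 or a number of a turn 0.15, either way. A call with a gripper value outside its range is refused whole. The fingers move at their own pace and stop on an object; "squeeze" is the grip in N (left out, the last holds). Time passes only in rows, so rows that do not move let the fingers close. It gives the time, the measured TCP pose, the force, the opening and the grip force at its end, in the units of the state.
- env.observe(): the state, without advancing time (a new reading comes with each control period).
- env.get_image(name): name is "scene" or "side" or "wrist"; returns a dict with "color" (400x640x3 uint8, blue, green, red), "camera_matrix" (3x3 intrinsics, pixels), "eye" and "orientation" of the camera in the world. Camera axes: x right, y up, looking along -z (the intrinsics and any distortion apply to the point x, -y, -z); pixel columns grow to the right and rows downward; lengths in m; the calibration is good to about 2 mm. The wrist camera is an equidistant fisheye: a pixel r from the principal point sees the ray r / f radians off the axis. A picture is of the moment at which its call begins. There is no depth.
- env.close_job(): hands the job in; it is judged then, once.
Trained networks look in a picture, given as the dict that the camera call returned (one of the last four; its "shot" number tells which), for a name from the list of things; names that differ only in an ending like _2 or _b are one class to them, and where a whole thing is asked for, a point or a joint stands for the part that bears it (a point fixed in the world has none). Each returns a list of dicts, best first, with "p" (0 to 1); they miss things now and then, are a little off and sometimes report something else, mostly with a low value. They report only what shows in the picture. A call takes as long as a camera call. They do not tell look-alikes from the thing itself.
- env.look_for(query, picture): "box" ([left, top, right, bottom] in pixels, round what is visible of it).
- env.tip_of(query, picture): "location" ([column, row] in pixels: a listed point, or the origin of a listed thing).
The state is a dict: "time_s": time; "q": joint angles; "qvel": joint speeds; "joint_efforts": joint torques, N m; "position": TCP position; "tool_rot": TCP orientation; "ft_force": force on the tool from outside, world axes, zero at the start; "wrist_torque": the same for the moment, N m; "grip_width": finger opening in m; "gripper_force": force on a finger pad.
Only numpy, scipy, OpenCV 4.12 (cv2) and the standard library are available. Lean on these libraries where they do the work, as an engineer would, in place of code of your own. Each camera call takes 0.05 s, during which the arm holds its last target. There are 200 camera calls.

## Working session

There is one attempt and no reset: what is moved stays moved. The work goes in short steps, Python scripts to look and compute and a tool call to move; the robot and the scene stay as the last step left them, time stands still between calls to the robot, and variables do not carry over. Pictures are saved under pics/ and viewed, at most 14 in all, crops included, and the job is handed in when it is done.

Besides the shell and the picture viewer there is one more tool, called after "Call:" as name(argument=value, ...) on one line, values as JSON. arm_command: Moves the arm, as the interface text tells. Its arguments: {"type":"object","properties":{"deltas":{"type":"array"},"squeeze":{"type":"number"}},"required":["deltas"]}

```bash
ls; mkdir -p pics; cat > h.py <<'E'
from rig import env
import numpy as np, cv2
def ray(im,px):
    K=np.array(im["camera_matrix"]);u=(px[0]-K[0,2])/K[0,0];v=(px[1]-K[1,2])/K[1,1]
    if im.get("name")=="wrist":
        r=np.hypot(u,v);s=np.sin(r)/r if r>1e-9 else 1.;d=np.array([u*s,-v*s,-np.cos(r)])
    else: d=np.array([u,-v,-1.])
    R=np.array(im["orientation"]).reshape(3,3)
    d=R@d;return np.array(im["eye"]),d/np.linalg.norm(d)
def atz(im,px,z):
    e,d=ray(im,px);return e+d*(z-e[2])/d[2]
def tri(rs):
    A=sum(np.eye(3)-np.outer(d,d) for e,d in rs);b=sum((np.eye(3)-np.outer(d,d))@e for e,d in rs)
    return np.linalg.solve(A,b)
def proj(im,P):
    R=np.array(im["orientation"]).reshape(3,3);c=R.T@(np.array(P)-np.array(im["eye"]));K=np.array(im["camera_matrix"])
    x,y,z=c[0],-c[1],-c[2]
    if im.get("name")=="wrist":
        r=np.hypot(x,y);t=np.arctan2(r,z);u,v=x/r*t,y/r*t
    else:u,v=x/z,y/z
    return np.array([K[0,0]*u+K[0,2],K[1,1]*v+K[1,2]])
def get(n):
    im=env.get_image(n);im["name"]=n;return im
E
python3 - <<'E'
from h import *
for n in("scene","side","wrist"):
    im=get(n);cv2.imwrite(f"pics/{n}0.png",im["color"]);print(n,{k:(np.round(v,3).tolist() if not isinstance(v,(str,int,dict)) else v) for k,v in im.items() if k!="color"})
    for q in["tube1","vial1","mailer1","tube_bin","tab_top","vial_bin","mailer_tray","clip_stand","clip","clip_bite","timer"]:
        try:
            L=env.tip_of(q,im)
            print(q,[(np.round(d["location"]).astype(int).tolist(),round(d["p"],2),np.round(atz(im,d["location"],{"tube1":.008,"vial1":.0225,"mailer1":.006,"tab_top":.07,"clip":.08,"clip_bite":.059}.get(q,0)),3)[:2].tolist()) for d in L])
        except Exception as e: print(q,e)
E
```

```text
pics
scene {'camera_matrix': [[432.001, 0.0, 319.105], [0.0, 432.001, 201.44], [0.0, 0.0, 1.0]], 'eye': [1.133, -0.625, 1.067], 'orientation': [[0.742, -0.506, 0.44], [0.67, 0.543, -0.506], [0.017, 0.67, 0.742]], 'shot': 1, 'name': 'scene'}
tube1 [([273, 209], 0.7, [0.418, -0.029]), ([303, 166], 0.67, [0.351, 0.183]), ([326, 147], 0.61, [0.341, 0.319]), ([366, 146], 0.58, [0.448, 0.423]), ([348, 162], 0.57, [0.453, 0.312]), ([392, 145], 0.42, [0.515, 0.497]), ([256, 231], 0.42, [0.445, -0.127])]
vial1 [([312, 183], 0.62, [0.44, 0.134]), ([258, 230], 0.49, [0.456, -0.13]), ([294, 199], 0.46, [0.447, 0.038])]
mailer1 [([209, 270], 0.79, [0.45, -0.314]), ([337, 177], 0.55, [0.474, 0.225])]
tube_bin [([323, 242], 0.79, [0.621, -0.013]), ([211, 309], 0.44, [0.549, -0.389])]
tab_top [([340, 237], 0.61, [0.681, -0.008]), ([296, 198], 0.5, [0.48, 0.015]), ([365, 201], 0.34, [0.647, 0.154])]
vial_bin [([275, 281], 0.86, [0.612, -0.211]), ([213, 308], 0.31, [0.552, -0.382])]
mailer_tray [([366, 199], 0.57, [0.608, 0.216]), ([387, 249], 0.48, [0.782, 0.099])]
clip_stand [([212, 310], 0.88, [0.5
[... 1181 characters left out ...]
d [([349, 153], 0.6, [0.536, -0.397])]
clip [([343, 131], 0.45, [0.557, -0.4]), ([303, 208], 0.16, [0.589, 0.12])]
clip_bite [([343, 136], 0.63, [0.557, -0.407])]
timer [([286, 308], 0.97, [0.57, 0.387])]
wrist {'camera_matrix': [[309.707, 0.0, 315.611], [0.0, 309.707, 199.341], [0.0, 0.0, 1.0]], 'eye': [0.053, 0.553, 0.374], 'orientation': [[0.23, -0.929, -0.29], [0.973, 0.219, 0.069], [-0.001, -0.298, 0.955]], 'shot': 3, 'name': 'wrist'}
tube1 []
vial1 [([151, 372], 0.46, [0.427, 0.139])]
mailer1 [([39, 363], 0.6, [0.454, -0.336])]
tube_bin []
tab_top []
vial_bin []
mailer_tray []
clip_stand [([48, 387], 0.85, [0.569, -0.419])]
clip []
clip_bite [([42, 395], 0.62, [0.536, -0.36])]
timer []
```

```bash
python3 - <<'E'
import cv2
im=cv2.imread("pics/scene0.png");cv2.imwrite("pics/scene0c.png",cv2.resize(im[120:345,150:450],(800,600),interpolation=cv2.INTER_CUBIC))
im=cv2.imread("pics/side0.png");cv2.imwrite("pics/side0c.png",cv2.resize(im[110:380,240:460],(489,600),interpolation=cv2.INTER_CUBIC))
E
```

```text
(no output)
```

View pics/scene0c.png

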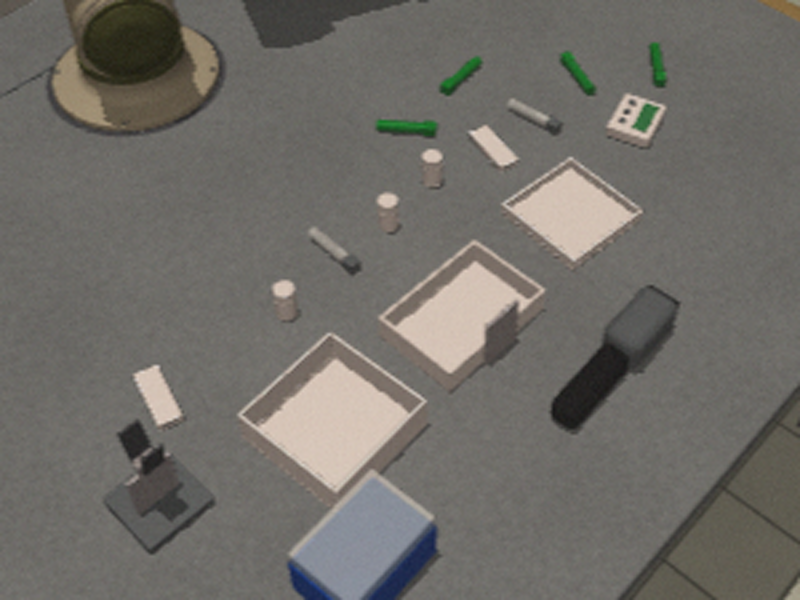

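View pics/side0c.png

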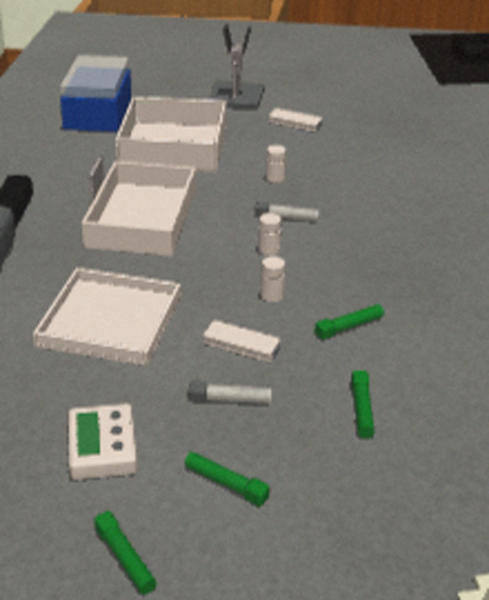

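The grey-capped tubes are at scene px (348,162) and (273,209). The green look-alikes at (303,166), (326,147), (366,146) and (392,145) are not meant. The three vials are at (312,183), (294,199) and (258,230), and the mailers at (337,177) and (209,270). The clip is on its stand at (205,294). Seven items are present.

```bash
cat >> h.py <<'E'
from scipy.spatial.transform import Rotation as Ro
def yawR(deg):
    a=np.radians(deg);c,s=np.cos(a),np.sin(a)   # tool x at yaw deg in world, z down
    return np.array([[c,s,0],[s,-c,0],[0,0,-1.]])
def plan(P=None,yaw=None):
    s=env.observe();R=np.array(s["tool_rot"]).reshape(3,3);p=np.array(s["position"])
    if P is not None: print("shift",np.round(R.T@(np.array(P)-p),4))
    if yaw is not None: print("rot",np.round(Ro.from_matrix(R.T@yawR(yaw)).as_rotvec(),4))
    print("pos",np.round(p,4),"yaw",np.round(np.degrees(np.arctan2(R[1,0],R[0,0])),2),"t",s["time_s"],"w",s["grip_width"])
E
python3 - <<'E'
from h import *
im=get("scene");im2=get("side")
def S(u,v): return (150+u*.375,120+v*.375)
def D(u,v): return (240+u*.45,110+v*.45)
for n,z,L in[("tb",.035,[(380,320),(475,243),(545,292),(452,387)]),("vb",.045,[(240,415),(331,335),(426,402),(337,497)]),("mt",.018,[(503,206),(571,158),(641,211),(573,264)]),
 ("mF",.012,[(470,133),(487,126),(518,160),(500,167)]),("mN",.012,[(134,371),(159,365),(182,415),(160,427)]),("tA",.012,[(510,103),(559,127)]),("tB",.012,[(312,233),(355,266)]),("tab",.07,[(486,333),(517,303)])]:
    P=np.array([atz(im,S(*p),z)[:2] for p in L]);print(n,np.round(P,3).tolist(),"c",np.round(P.mean(0),3))
print("side")
for n,z,L in[("tb",.035,[(118,162),(195,167),(172,240),(84,233)]),("vb",.045,[(132,98),(225,101),(217,150),(118,145)]),("mt",.018,[(78,270),(180,287),(147,355),(36,338)]),
 ("mF",.012,[(214,322),(280,341)]),("mN",.012,[(275,110),(322,122)]),("tA",.012,[(189,388),(271,390)]),("tB",.012,[(256,208),(319,212)]),("tab",.07,[(92,175),(103,158)])]:
    P=np.array([atz(im2,D(*p),z)[:2] for p in L]);print(n,np.round(P,3).tolist(),"c",np.round(P.mean(0),3))
t=lambda a,b:np.round(tri([ray(im,a),ray(im2,b)]),3)
print("v1",t((312,183),(361,235)),"v2",t((294,199),(359,217)),"v3",t((258,230),(363,180)),"mF",t((337,177),(353,265)),"mN",t((209,270),(370,163)),"tA",t((348,162),(342,284)),"tB",t((273,209),(368,205)),"clip",t((205,294),(343,131)),"tab",t((340,237),(283,186)))
print(np.round(env.observe()["tool_rot"],3)); plan([.42,.05,.33],0)
E
```

```text
tb [[0.567, -0.09], [0.57, 0.067], [0.677, 0.066], [0.686, -0.102]] c [ 0.625 -0.015]
vb [[0.552, -0.281], [0.548, -0.147], [0.682, -0.139], [0.693, -0.278]] c [ 0.619 -0.211]
mt [[0.546, 0.148], [0.555, 0.272], [0.676, 0.258], [0.667, 0.133]] c [0.611 0.203]
mF [[0.425, 0.222], [0.433, 0.248], [0.504, 0.227], [0.495, 0.201]] c [0.465 0.225]
mN [[0.406, -0.311], [0.42, -0.288], [0.488, -0.312], [0.483, -0.337]] c [ 0.449 -0.312]
tA [[0.426, 0.304], [0.504, 0.312]] c [0.465 0.308]
tB [[0.401, -0.041], [0.477, -0.042]] c [ 0.439 -0.041]
tab [[0.681, -0.044], [0.68, 0.01]] c [ 0.681 -0.017]
side
tb [[0.663, -0.085], [0.56, -0.087], [0.558, 0.092], [0.663, 0.093]] c [0.611 0.003]
vb [[0.684, -0.266], [0.546, -0.276], [0.536, -0.12], [0.67, -0.114]] c [ 0.609 -0.194]
mt [[0.657, 0.145], [0.536, 0.16], [0.549, 0.281], [0.667, 0.272]] c [0.602 0.214]
mF [[0.491, 0.209], [0.419, 0.23]] c [0.455 0.219]
mN [[0.476, -0.326], [0.404, -0.294]] c [ 0.44 -0.31]
tA [[0.5, 0.316], [0.421, 0.306]] c [0.46  0.311]
tB [[0.473, -0.033], [0.394, -0.035]] c [ 0.433 -0.034]
tab [[0.671, 0.016], [0.668, -0.029]] c [ 0.669 -0.007]
v1 [0.44  0.133 0.022] v2 [0.45  0.041 0.019] v3 [ 0.462 -0.134  0.034] mF [ 0.458  0.231 -0.001] mN [ 0.453 -0.316  0.006] tA [0.46  0.306 0.013] tB [ 0.431 -0.033  0.015] clip [ 0.554 -0.391  0.086] tab [ 0.675 -0.005  0.066]
[[-0.973  0.231  0.   ]
 [ 0.231  0.973  0.   ]
 [-0.     0.    -1.   ]]
shift [-0.3971 -0.4044 -0.0987]
rot [ 0.     -0.      2.9088]
pos [0.1269 0.5352 0.2313] yaw 166.66 t 1.9 w 0.08555852592086932
```

Call:
arm_command(deltas=[{"rz":-0.1165},{"rz":-0.1165},{"dx":-0.037,"dy":-0.025,"dz":0.003},{"dx":-0.037,"dy":-0.025,"dz":0.003},{"dx":-0.037,"dy":-0.025,"dz":0.003},{"dx":-0.037,"dy":-0.025,"dz":0.003},{"dx":-0.037,"dy":-0.025,"dz":0.003},{"dx":-0.037,"dy":-0.025,"dz":0.003},{"dx":-0.037,"dy":-0.025,"dz":0.003},{"dx":-0.037,"dy":-0.025,"dz":0.003},{"dx":-0.037,"dy":-0.025,"dz":0.003},{}], squeeze=25)

```text
invalid input
```

```bash
python3 - <<'E'
from h import *
print("pz",env.pinch_z)
w=get("wrist");cv2.imwrite("pics/w1.png",w["color"])
for q,z in[("tube1",.008),("mailer1",.006),("vial1",.0225),("mailer_tray",0),("tube_bin",0)]:
    print(q,[(np.round(d["location"]).astype(int).tolist(),round(d["p"],2),np.round(atz(w,d["location"],z),3)[:2].tolist()) for d in env.tip_of(q,w)])
plan([.46,.309,.2],180)
E
```

```text
pz -0.0187
tube1 []
mailer1 [([39, 364], 0.58, [0.46, -0.34])]
vial1 [([151, 374], 0.51, [0.431, 0.136])]
mailer_tray []
tube_bin []
shift [-0.3763 -0.1432  0.0313]
rot [ 0.     -0.     -0.2328]
pos [0.1269 0.5352 0.2313] yaw 166.66 t 2.2 w 0.08546896759715625
```

View pics/w1.png

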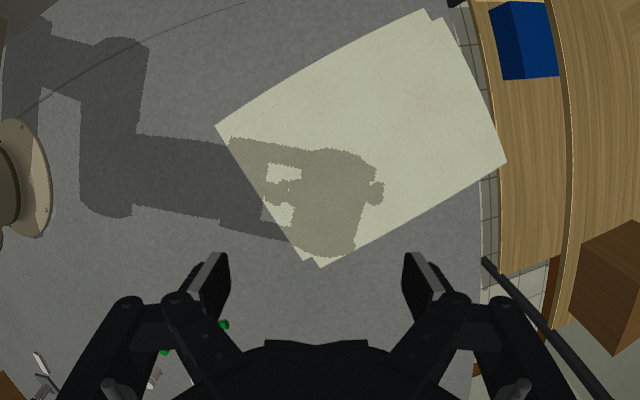

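The picture still shows the start pose because the move was refused. It shows only paper on the bench at about (380,130). The rows probably need every key, so I'll send complete rows.

Call:
arm_command(deltas=[{"rx":0,"ry":0,"rz":-0.1165,"dx":0,"dy":0,"dz":0,"fingers":0.085},{"rx":0,"ry":0,"rz":-0.1165,"dx":0,"dy":0,"dz":0,"fingers":0.085},{"rx":0,"ry":0,"rz":0,"dx":-0.037,"dy":-0.025,"dz":0.003,"fingers":0.085},{"rx":0,"ry":0,"rz":0,"dx":-0.037,"dy":-0.025,"dz":0.003,"fingers":0.085},{"rx":0,"ry":0,"rz":0,"dx":-0.037,"dy":-0.025,"dz":0.003,"fingers":0.085},{"rx":0,"ry":0,"rz":0,"dx":-0.037,"dy":-0.025,"dz":0.003,"fingers":0.085},{"rx":0,"ry":0,"rz":0,"dx":-0.037,"dy":-0.025,"dz":0.003,"fingers":0.085},{"rx":0,"ry":0,"rz":0,"dx":-0.037,"dy":-0.025,"dz":0.003,"fingers":0.085},{"rx":0,"ry":0,"rz":0,"dx":-0.037,"dy":-0.025,"dz":0.003,"fingers":0.085},{"rx":0,"ry":0,"rz":0,"dx":-0.037,"dy":-0.025,"dz":0.003,"fingers":0.085},{"rx":0,"ry":0,"rz":0,"dx":-0.037,"dy":-0.025,"dz":0.003,"fingers":0.085},{"rx":0,"ry":0,"rz":0,"dx":0,"dy":0,"dz":0,"fingers":0.085}], squeeze=25)

```text
time_s: 3.4
position: [0.4636, 0.3072, 0.2035]
tool_rot: [[-1.0, 0.005, 0.0], [0.005, 1.0, -0.001], [-0.0, -0.001, -1.0]]
ft_force: [-1.0, 0.5, 0.1]
grip_width: 0.0849
gripper_force: 0.0
```

```bash
cat >> h.py <<'E'
def look(n="wrist",Q=(("tube1",.008),("mailer1",.006),("vial1",.0225),("mailer_tray",0),("tube_bin",0))):
    w=get(n)
    for q,z in Q:
        print(q,[(np.round(d["location"]).astype(int).tolist(),round(d["p"],2),np.round(atz(w,d["location"],z),3)[:2].tolist()) for d in env.tip_of(q,w)])
    return w
E
python3 - <<'E'
from h import *
w=look();cv2.imwrite("pics/w2.png",w["color"])
plan([.46,.309,.2],187)
E
```

```text
tube1 [([71, 163], 0.92, [0.438, -0.037]), ([412, 162], 0.92, [0.449, 0.417]), ([312, 60], 0.85, [0.338, 0.303]), ([196, 78], 0.85, [0.35, 0.173]), ([480, 223], 0.74, [0.526, 0.521]), ([319, 169], 0.63, [0.458, 0.311])]
mailer1 [([240, 175], 0.6, [0.465, 0.221])]
vial1 [([164, 156], 0.84, [0.436, 0.133]), ([25, 184], 0.76, [0.462, -0.148]), ([104, 173], 0.58, [0.453, 0.039])]
mailer_tray [([239, 282], 0.86, [0.612, 0.203])]
tube_bin [([114, 277], 0.65, [0.621, -0.007]), ([28, 182], 0.51, [0.465, -0.168])]
shift [-0.001  -0.002   0.0046]
rot [ 2.000e-04  1.000e-04 -1.203e-01]
pos [0.459  0.311  0.2046] yaw -179.89 t 3.7 w 0.0849249067528174
```

View pics/w2.png

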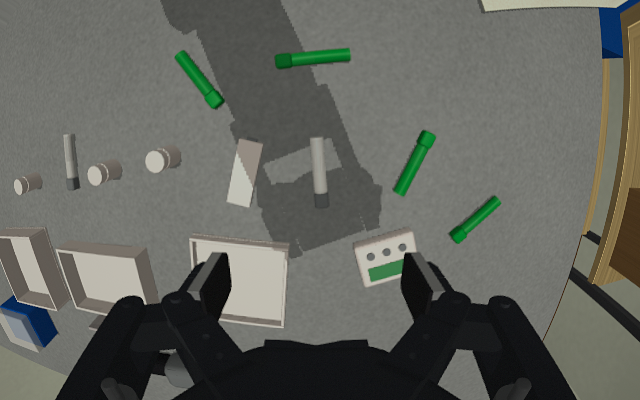

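The picture shows tube A at (319,172), with the mailer at (245,173) beside it. Also in view are the three vials at (164,156), (104,173) and (25,184), tube B at (71,163), the tray at (239,282), the timer at (387,258) and four green look-alikes. I'm reaching for the grey tube.

Call:
arm_command(deltas=[{"rx":0,"ry":0,"rz":-0.1,"dx":0,"dy":-0.001,"dz":0,"fingers":0.05},{"rx":0,"ry":0,"rz":0,"dx":0,"dy":0,"dz":0.039,"fingers":0.05},{"rx":0,"ry":0,"rz":0,"dx":0,"dy":0,"dz":0.039,"fingers":0.05},{"rx":0,"ry":0,"rz":0,"dx":0,"dy":0,"dz":0.039,"fingers":0.05},{"rx":0,"ry":0,"rz":0,"dx":0,"dy":0,"dz":0.039,"fingers":0.05},{"rx":0,"ry":0,"rz":0,"dx":0,"dy":0,"dz":0.035,"fingers":0.05},{"rx":0,"ry":0,"rz":0,"dx":0,"dy":0,"dz":0.008,"fingers":0.05},{"rx":0,"ry":0,"rz":0,"dx":0,"dy":0,"dz":0,"fingers":0.0},{"rx":0,"ry":0,"rz":0,"dx":0,"dy":0,"dz":0,"fingers":0.0},{"rx":0,"ry":0,"rz":0,"dx":0,"dy":0,"dz":0,"fingers":0.0},{"rx":0,"ry":0,"rz":0,"dx":0,"dy":0,"dz":0,"fingers":0.0},{"rx":0,"ry":0,"rz":0,"dx":0,"dy":0,"dz":0,"fingers":0.0}], squeeze=25)

```text
time_s: 4.9
position: [0.4607, 0.3098, 0.0072]
tool_rot: [[-0.995, -0.1, 0.003], [-0.1, 0.995, 0.002], [-0.003, 0.001, -1.0]]
ft_force: [-2.4, 1.1, 6.8]
grip_width: 0.0133
gripper_force: 25.5
```

Call:
arm_command(deltas=[{"rx":0,"ry":0,"rz":0,"dx":0,"dy":0,"dz":-0.04,"fingers":0.0},{"rx":0,"ry":0,"rz":0.1,"dx":0,"dy":0,"dz":-0.04,"fingers":0.0},{"rx":0,"ry":0,"rz":0,"dx":0,"dy":0,"dz":-0.04,"fingers":0.0},{"rx":0,"ry":0,"rz":0,"dx":-0.022,"dy":-0.04,"dz":0,"fingers":0.0},{"rx":0,"ry":0,"rz":0,"dx":-0.022,"dy":-0.04,"dz":0,"fingers":0.0},{"rx":0,"ry":0,"rz":0,"dx":-0.022,"dy":-0.04,"dz":0,"fingers":0.0},{"rx":0,"ry":0,"rz":0,"dx":-0.022,"dy":-0.04,"dz":0,"fingers":0.0},{"rx":0,"ry":0,"rz":0,"dx":-0.022,"dy":-0.04,"dz":0,"fingers":0.0},{"rx":0,"ry":0,"rz":0,"dx":-0.022,"dy":-0.04,"dz":0,"fingers":0.0},{"rx":0,"ry":0,"rz":0,"dx":-0.022,"dy":-0.04,"dz":0,"fingers":0.0},{"rx":0,"ry":0,"rz":0,"dx":0,"dy":0,"dz":0,"fingers":0.0}])

```text
time_s: 6.0
position: [0.6162, 0.0242, 0.1259]
tool_rot: [[-1.0, 0.005, 0.003], [0.005, 1.0, -0.001], [-0.003, -0.001, -1.0]]
ft_force: [-0.5, -0.2, -0.2]
grip_width: 0.0138
gripper_force: 24.9
```

```bash
python3 - <<'E'
from h import *
w=look(Q=(("tube1",.008),("mailer1",.006),("vial1",.0225),("mailer_tray",0),("vial_bin",0),("tube_bin",0),("tab_top",.07)));cv2.imwrite("pics/w3.png",w["color"])
plan([.617,.030,.015],180)
E
```

```text
tube1 [([628, 68], 0.71, [0.45, 0.417]), ([313, 257], 0.64, [0.68, 0.022])]
mailer1 [([26, 61], 0.95, [0.451, -0.316]), ([522, 39], 0.56, [0.46, 0.225])]
vial1 [([130, 30], 0.87, [0.46, -0.139])]
mailer_tray [([495, 184], 0.62, [0.61, 0.205])]
vial_bin [([97, 192], 0.81, [0.615, -0.213])]
tube_bin [([278, 191], 0.63, [0.617, -0.01])]
tab_top [([266, 290], 0.6, [0.676, -0.014])]
shift [-0.0033 -0.0003  0.1106]
rot [0.     0.0002 0.0016]
pos [0.6137 0.0303 0.1256] yaw -179.91 t 6.4 w 0.013289479149841814
```

View pics/w3.png

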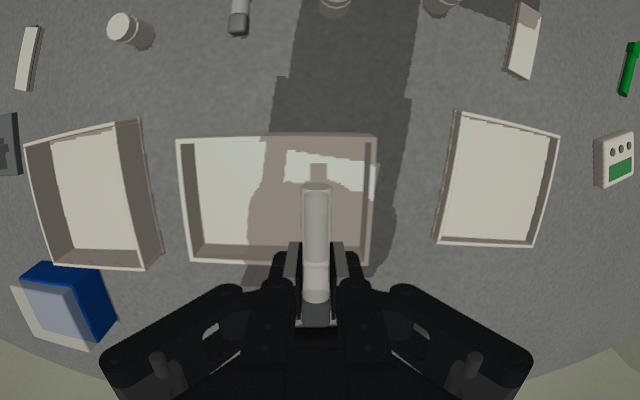

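The tube is held straight at (316,250). The tube bin rim corners are at (176,139), (376,135) and (372,264), the vial bin is at (97,192), the tray is at (495,184) and the tab is hidden by the gripper.

```bash
python3 - <<'E'
from h import *
w=get("wrist")
for n,z,L in[("tb",.035,[(177,139),(376,135),(372,264),(191,264)]),("vb",.045,[(24,144),(140,120),(162,255),(60,265)]),("mt",.018,[(457,111),(560,136),(532,246),(435,243)]),("tube",.127,[(316,186),(316,325)])]:
    P=np.array([atz(w,p,z)[:2] for p in L]);print(n,np.round(P,3).tolist(),"c",np.round(P.mean(0),3))
E
```

```text
tb [[0.56, -0.081], [0.559, 0.076], [0.669, 0.08], [0.673, -0.083]] c [ 0.615 -0.002]
vb [[0.548, -0.272], [0.542, -0.11], [0.66, -0.106], [0.685, -0.254]] c [ 0.609 -0.186]
mt [[0.537, 0.151], [0.548, 0.279], [0.669, 0.266], [0.659, 0.143]] c [0.603 0.21 ]
tube [[0.575, 0.031], [0.659, 0.031]] c [0.617 0.031]
```

Call:
arm_command(deltas=[{"rx":0,"ry":0,"rz":0,"dx":0,"dy":0,"dz":0.04,"fingers":0.0},{"rx":0,"ry":0,"rz":0,"dx":0,"dy":0,"dz":0.04,"fingers":0.0},{"rx":0,"ry":0,"rz":0,"dx":0,"dy":0,"dz":0.025,"fingers":0.0},{"rx":0,"ry":0,"rz":0,"dx":0,"dy":0,"dz":0.005,"fingers":0.0},{"rx":0,"ry":0,"rz":0,"dx":0,"dy":0,"dz":0,"fingers":0.0},{"rx":0,"ry":0,"rz":0,"dx":0,"dy":0,"dz":0,"fingers":0.035},{"rx":0,"ry":0,"rz":0,"dx":0,"dy":0,"dz":0,"fingers":0.035},{"rx":0,"ry":0,"rz":0,"dx":0,"dy":0,"dz":0,"fingers":0.035},{"rx":0,"ry":0,"rz":0,"dx":0,"dy":0,"dz":-0.03,"fingers":0.035},{"rx":0,"ry":0,"rz":0,"dx":0,"dy":0,"dz":-0.04,"fingers":0.05},{"rx":0,"ry":0,"rz":0,"dx":0,"dy":0,"dz":-0.04,"fingers":0.05},{"rx":0,"ry":0,"rz":0,"dx":0.03,"dy":-0.01,"dz":0,"fingers":0.05}])

```text
time_s: 7.65
position: [0.5883, 0.0191, 0.1314]
tool_rot: [[-1.0, -0.001, 0.014], [-0.001, 1.0, -0.002], [-0.014, -0.002, -1.0]]
ft_force: [-0.3, -0.6, 0.5]
grip_width: 0.0499
gripper_force: 0.0
```

Call:
arm_command(deltas=[{"rx":0,"ry":0,"rz":0,"dx":0.0245,"dy":-0.0093,"dz":0,"fingers":0.05},{"rx":0,"ry":0,"rz":0,"dx":0.0245,"dy":-0.0093,"dz":0,"fingers":0.05},{"rx":0,"ry":0,"rz":0,"dx":0.0245,"dy":-0.0093,"dz":0,"fingers":0.05},{"rx":0,"ry":0,"rz":0,"dx":0.0245,"dy":-0.0093,"dz":0,"fingers":0.05},{"rx":0,"ry":0,"rz":0,"dx":0.0245,"dy":-0.0093,"dz":0,"fingers":0.05},{"rx":0,"ry":0,"rz":0,"dx":0.0245,"dy":-0.0093,"dz":0,"fingers":0.05},{"rx":0,"ry":0,"rz":0,"dx":0,"dy":0,"dz":0,"fingers":0.05}])

```text
time_s: 8.35
position: [0.4349, -0.037, 0.1259]
tool_rot: [[-1.0, 0.001, -0.0], [0.001, 1.0, -0.0], [0.0, -0.0, -1.0]]
ft_force: [0.2, -0.7, -0.5]
grip_width: 0.0499
gripper_force: 0.0
```

```bash
python3 - <<'E'
from h import *
w=look(Q=(("tube1",.008),("mailer1",.006),("vial1",.0225),("vial_bin",0),("clip_stand",0)));cv2.imwrite("pics/w4.png",w["color"])
plan([.437,-.036,.008],180)
E
```

```text
tube1 [([313, 196], 0.89, [0.437, -0.039]), ([635, 205], 0.78, [0.448, 0.423]), ([604, 115], 0.67, [0.336, 0.303]), ([534, 117], 0.61, [0.355, 0.18])]
mailer1 [([548, 216], 0.9, [0.461, 0.226]), ([72, 209], 0.79, [0.452, -0.316])]
vial1 [([401, 218], 0.94, [0.453, 0.038]), ([222, 261], 0.63, [0.496, -0.124])]
vial_bin [([177, 332], 0.67, [0.616, -0.208])]
clip_stand [([56, 274], 0.62, [0.55, -0.395])]
shift [0.0008 0.0005 0.1174]
rot [-0.0001  0.0006  0.0008]
pos [ 0.4377 -0.0364  0.1254] yaw -179.95 t 8.65 w 0.04962426085311163
```

View pics/w4.png

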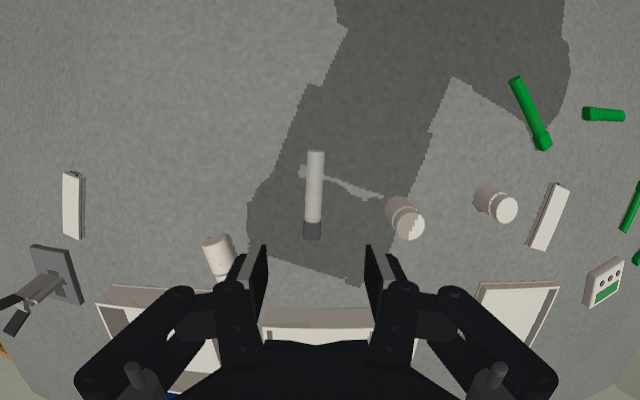

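Tube B is at (313,196), nearly along x. Vial 3 at (217,255) now seems to have been knocked over. I'm taking tube B first.

Call:
arm_command(deltas=[{"rx":0,"ry":0,"rz":0.04,"dx":0,"dy":-0.001,"dz":0.039,"fingers":0.05},{"rx":0,"ry":0,"rz":0,"dx":0,"dy":0,"dz":0.039,"fingers":0.05},{"rx":0,"ry":0,"rz":0,"dx":0,"dy":0,"dz":0.033,"fingers":0.05},{"rx":0,"ry":0,"rz":0,"dx":0,"dy":0,"dz":0.007,"fingers":0.05},{"rx":0,"ry":0,"rz":0,"dx":0,"dy":0,"dz":0,"fingers":0.0},{"rx":0,"ry":0,"rz":0,"dx":0,"dy":0,"dz":0,"fingers":0.0},{"rx":0,"ry":0,"rz":0,"dx":0,"dy":0,"dz":0,"fingers":0.0},{"rx":0,"ry":0,"rz":0,"dx":0,"dy":0,"dz":0,"fingers":0.0},{"rx":0,"ry":0,"rz":0,"dx":0,"dy":0,"dz":-0.04,"fingers":0.0},{"rx":0,"ry":0,"rz":-0.04,"dx":0,"dy":0,"dz":-0.04,"fingers":0.0},{"rx":0,"ry":0,"rz":0,"dx":0,"dy":0,"dz":-0.04,"fingers":0.0},{"rx":0,"ry":0,"rz":0,"dx":0,"dy":0,"dz":0,"fingers":0.0}])

```text
time_s: 9.85
position: [0.439, -0.0382, 0.1322]
tool_rot: [[-1.0, -0.0, 0.01], [-0.0, 1.0, -0.004], [-0.01, -0.004, -1.0]]
ft_force: [-0.2, -0.6, -0.6]
grip_width: 0.0132
gripper_force: 24.3
```

Call:
arm_command(deltas=[{"rx":0,"ry":0,"rz":0,"dx":-0.0295,"dy":-0.0006,"dz":0,"fingers":0.0},{"rx":0,"ry":0,"rz":0,"dx":-0.0295,"dy":-0.0006,"dz":0,"fingers":0.0},{"rx":0,"ry":0,"rz":0,"dx":-0.0295,"dy":-0.0006,"dz":0,"fingers":0.0},{"rx":0,"ry":0,"rz":0,"dx":-0.0295,"dy":-0.0006,"dz":0,"fingers":0.0},{"rx":0,"ry":0,"rz":0,"dx":-0.0295,"dy":-0.0006,"dz":0,"fingers":0.0},{"rx":0,"ry":0,"rz":0,"dx":-0.0295,"dy":-0.0006,"dz":0,"fingers":0.0},{"rx":0,"ry":0,"rz":0,"dx":0,"dy":0,"dz":0,"fingers":0.0},{"rx":0,"ry":0,"rz":0,"dx":0,"dy":0,"dz":0,"fingers":0.0}])

```text
time_s: 10.65
position: [0.6135, -0.041, 0.1265]
tool_rot: [[-1.0, -0.0, -0.001], [-0.0, 1.0, 0.0], [0.001, 0.0, -1.0]]
ft_force: [-0.3, -0.2, 0.0]
grip_width: 0.0133
gripper_force: 24.3
```

```bash
python3 - <<'E'
from h import *
plan([.615,-.040,.017],180)
w=look(Q=(("tube1",.013),("vial1",.013),("tube_bin",0)));cv2.imwrite("pics/w5.png",w["color"])
P=[proj(w,(x,y,.012)) for x,y in((.575,.03),(.655,.03))];print(P)
E
```

```text
shift [-0.0016  0.001   0.1095]
rot [ 0.0003 -0.0014  0.0004]
pos [ 0.6135 -0.041   0.1265] yaw -179.98 t 10.65 w 0.013267983193594539
tube1 [([399, 196], 0.93, [0.615, 0.033]), ([318, 254], 0.67, [0.67, -0.038]), ([214, 68], 0.47, [0.502, -0.126])]
vial1 [([214, 65], 0.91, [0.5, -0.126]), ([508, 10], 0.8, [0.431, 0.139]), ([414, 6], 0.62, [0.447, 0.042])]
tube_bin [([348, 198], 0.67, [0.62, -0.011])]
[array([398.20444843, 151.59694924]), array([391.60376363, 237.55963663])]
```

View pics/w5.png

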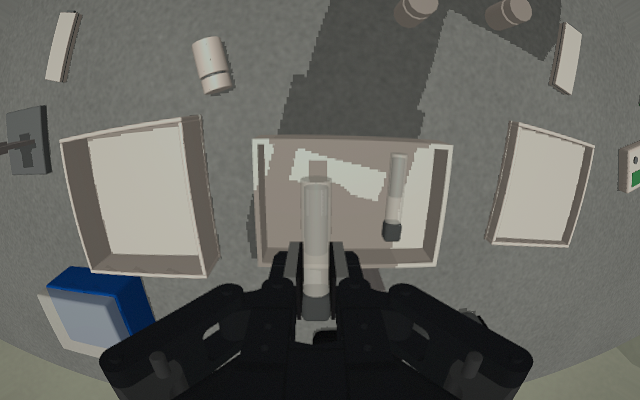

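Tube A lies in the bin at (395,197). Vial 3 is lying at (213,65) with its axis nearly along x. I'm releasing tube B.

Call:
arm_command(deltas=[{"rx":0,"ry":0,"rz":0,"dx":0,"dy":0,"dz":0.04,"fingers":0.0},{"rx":0,"ry":0,"rz":0,"dx":0,"dy":0,"dz":0.04,"fingers":0.0},{"rx":0,"ry":0,"rz":0,"dx":0,"dy":0,"dz":0.025,"fingers":0.0},{"rx":0,"ry":0,"rz":0,"dx":0,"dy":0,"dz":0.004,"fingers":0.0},{"rx":0,"ry":0,"rz":0,"dx":0,"dy":0,"dz":0,"fingers":0.0},{"rx":0,"ry":0,"rz":0,"dx":0,"dy":0,"dz":0,"fingers":0.035},{"rx":0,"ry":0,"rz":0,"dx":0,"dy":0,"dz":0,"fingers":0.035},{"rx":0,"ry":0,"rz":0,"dx":0,"dy":0,"dz":0,"fingers":0.035},{"rx":0,"ry":0,"rz":0,"dx":0,"dy":0,"dz":-0.03,"fingers":0.035},{"rx":0,"ry":0,"rz":0,"dx":0,"dy":0,"dz":-0.04,"fingers":0.05},{"rx":0,"ry":0,"rz":0,"dx":0,"dy":0,"dz":-0.04,"fingers":0.05},{"rx":0,"ry":0,"rz":0,"dx":0.03,"dy":-0.02,"dz":0,"fingers":0.06}])

```text
time_s: 12.05
position: [0.5881, -0.0608, 0.1344]
tool_rot: [[-1.0, -0.003, 0.013], [-0.003, 1.0, -0.003], [-0.013, -0.004, -1.0]]
ft_force: [0.7, -0.9, 0.5]
grip_width: 0.0598
gripper_force: 0.0
```

Call:
arm_command(deltas=[{"rx":0,"ry":0,"rz":0,"dx":0.0285,"dy":-0.0217,"dz":0,"fingers":0.06},{"rx":0,"ry":0,"rz":0,"dx":0.0285,"dy":-0.0217,"dz":0,"fingers":0.06},{"rx":0,"ry":0,"rz":0,"dx":0.0285,"dy":-0.0217,"dz":0,"fingers":0.06},{"rx":0,"ry":0,"rz":0,"dx":0,"dy":0,"dz":0,"fingers":0.06},{"rx":0,"ry":0,"rz":0,"dx":0,"dy":0,"dz":0,"fingers":0.06}])

```text
time_s: 12.55
position: [0.4986, -0.1267, 0.1291]
tool_rot: [[-1.0, 0.001, 0.001], [0.001, 1.0, -0.001], [-0.001, -0.001, -1.0]]
ft_force: [0.5, 0.3, 0.6]
grip_width: 0.0599
gripper_force: 0.0
```

```bash
python3 - <<'E'
from h import *
w=look(Q=(("tube1",.013),("vial1",.013),("mailer1",.006)));cv2.imwrite("pics/w6.png",w["color"][100:300,200:440])
plan([.5,-.126,.01],180)
E
```

```text
tube1 [([454, 295], 0.78, [0.613, 0.024]), ([587, 69], 0.7, [0.353, 0.172]), ([191, 365], 0.53, [0.729, -0.288])]
vial1 [([316, 197], 0.95, [0.501, -0.126]), ([498, 145], 0.82, [0.45, 0.046]), ([567, 138], 0.74, [0.435, 0.142]), ([432, 378], 0.16, [0.753, 0.028])]
mailer1 [([126, 143], 0.96, [0.448, -0.313]), ([600, 162], 0.57, [0.458, 0.222]), ([428, 377], 0.29, [0.758, 0.025])]
shift [-0.0008 -0.0003  0.1184]
rot [-0.0001  0.0004  0.0014]
pos [ 0.4991 -0.1257  0.1284] yaw -179.92 t 12.75 w 0.06025574323106804
```

View pics/w6.png

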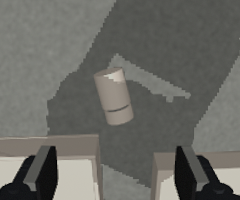

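Call:
arm_command(deltas=[{"rx":0,"ry":0,"rz":-0.085,"dx":-0.001,"dy":0,"dz":0.038,"fingers":0.06},{"rx":0,"ry":0,"rz":-0.085,"dx":0,"dy":0,"dz":0.038,"fingers":0.06},{"rx":0,"ry":0,"rz":0,"dx":0,"dy":0,"dz":0.032,"fingers":0.06},{"rx":0,"ry":0,"rz":0,"dx":0,"dy":0,"dz":0.007,"fingers":0.06},{"rx":0,"ry":0,"rz":0,"dx":0,"dy":0,"dz":0,"fingers":0.0},{"rx":0,"ry":0,"rz":0,"dx":0,"dy":0,"dz":0,"fingers":0.0},{"rx":0,"ry":0,"rz":0,"dx":0,"dy":0,"dz":0,"fingers":0.0},{"rx":0,"ry":0,"rz":0,"dx":0,"dy":0,"dz":0,"fingers":0.0},{"rx":0,"ry":0,"rz":0,"dx":0,"dy":0,"dz":-0.04,"fingers":0.0},{"rx":0,"ry":0,"rz":0.085,"dx":0,"dy":0,"dz":-0.04,"fingers":0.0},{"rx":0,"ry":0,"rz":0.085,"dx":0,"dy":0,"dz":-0.04,"fingers":0.0},{"rx":0,"ry":0,"rz":0,"dx":0,"dy":0,"dz":0,"fingers":0.0}])

```text
time_s: 13.95
position: [0.5015, -0.1272, 0.1387]
tool_rot: [[-1.0, 0.002, 0.009], [0.002, 1.0, -0.005], [-0.009, -0.005, -1.0]]
ft_force: [0.0, 0.7, -0.7]
grip_width: 0.024
gripper_force: 23.9
```

Call:
arm_command(deltas=[{"rx":0,"ry":0,"rz":0,"dx":-0.0375,"dy":-0.019,"dz":0,"fingers":0.0},{"rx":0,"ry":0,"rz":0,"dx":-0.0375,"dy":-0.019,"dz":0,"fingers":0.0},{"rx":0,"ry":0,"rz":0,"dx":-0.0375,"dy":-0.019,"dz":0,"fingers":0.0},{"rx":0,"ry":0,"rz":0,"dx":-0.0375,"dy":-0.019,"dz":0,"fingers":0.0},{"rx":0,"ry":0,"rz":0,"dx":0,"dy":0,"dz":0,"fingers":0.0},{"rx":0,"ry":0,"rz":0,"dx":0,"dy":0,"dz":0,"fingers":0.0}])

```text
time_s: 14.55
position: [0.6493, -0.2022, 0.132]
tool_rot: [[-1.0, -0.001, -0.002], [-0.001, 1.0, 0.001], [0.002, 0.001, -1.0]]
ft_force: [-0.2, -0.4, -0.4]
grip_width: 0.0241
gripper_force: 23.9
```

```bash
python3 - <<'E'
from h import *
w=look(Q=(("tube1",.013),("vial1",.013),("vial_bin",0),("clip_stand",0),("clip",.08)));cv2.imwrite("pics/w7.png",w["color"])
plan([.65,-.203,.02],180)
E
```

```text
tube1 [([538, 162], 0.71, [0.614, 0.029]), ([486, 159], 0.55, [0.615, -0.04])]
vial1 [([318, 256], 0.87, [0.712, -0.2]), ([604, 19], 0.81, [0.43, 0.142]), ([553, 9], 0.55, [0.446, 0.046])]
vial_bin [([304, 152], 0.9, [0.614, -0.212])]
clip_stand [([126, 91], 0.95, [0.547, -0.39]), ([78, 91], 0.5, [0.537, -0.459])]
clip [([79, 94], 0.88, [0.55, -0.383]), ([90, 90], 0.21, [0.549, -0.371])]
shift [-0.0009 -0.0011  0.1139]
rot [-0.0002  0.0002  0.0005]
pos [ 0.6491 -0.2019  0.1339] yaw -179.97 t 14.85 w 0.0237378325152172
```

View pics/w7.png

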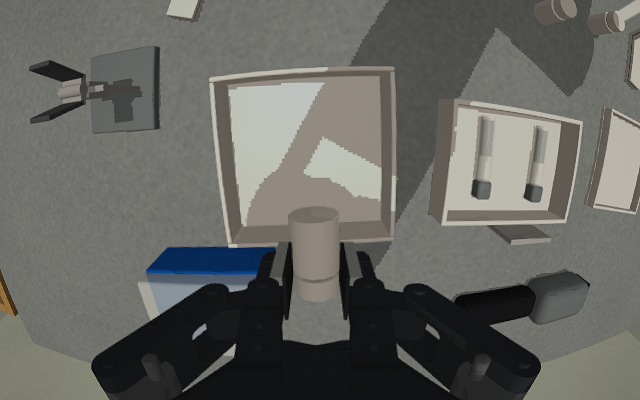

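Both tubes are in their bin at (484,158) and (536,163). The vial bin's rim corners are at (211,80), (394,68), (396,238) and (227,243). Vial 3 is held at (316,255), and the clip and stand are at (100,90).

```bash
python3 - <<'E'
from h import *
w=get("wrist")
for n,z,L in[("vb",.045,[(211,80),(394,68),(396,238),(227,243)]),("vial",.133,[(313,212),(317,300)]),("stand",.012,[(93,54),(158,46),(157,129),(93,133)])]:
    P=np.array([atz(w,p,z)[:2] for p in L]);print(n,np.round(P,3).tolist(),"c",np.round(P.mean(0),3))
E
```

```text
vb [[0.551, -0.281], [0.543, -0.143], [0.679, -0.134], [0.685, -0.277]] c [ 0.614 -0.209]
vial [[0.625, -0.203], [0.677, -0.201]] c [ 0.651 -0.202]
stand [[0.503, -0.426], [0.509, -0.346], [0.588, -0.349], [0.585, -0.43]] c [ 0.546 -0.388]
```

Call:
arm_command(deltas=[{"rx":0,"ry":0,"rz":0,"dx":0.006,"dy":-0.007,"dz":0.04,"fingers":0.0},{"rx":0,"ry":0,"rz":0,"dx":0,"dy":0,"dz":0.04,"fingers":0.0},{"rx":0,"ry":0,"rz":0,"dx":0,"dy":0,"dz":0.028,"fingers":0.0},{"rx":0,"ry":0,"rz":0,"dx":0,"dy":0,"dz":0.005,"fingers":0.0},{"rx":0,"ry":0,"rz":0,"dx":0,"dy":0,"dz":0,"fingers":0.0},{"rx":0,"ry":0,"rz":0,"dx":0,"dy":0,"dz":0,"fingers":0.045},{"rx":0,"ry":0,"rz":0,"dx":0,"dy":0,"dz":0,"fingers":0.045},{"rx":0,"ry":0,"rz":0,"dx":0,"dy":0,"dz":0,"fingers":0.045},{"rx":0,"ry":0,"rz":0,"dx":0,"dy":0,"dz":-0.035,"fingers":0.045},{"rx":0,"ry":0,"rz":0,"dx":0,"dy":0,"dz":-0.04,"fingers":0.045},{"rx":0,"ry":0,"rz":0,"dx":0,"dy":0,"dz":-0.04,"fingers":0.06},{"rx":0,"ry":0,"rz":0,"dx":0.027,"dy":0.035,"dz":0,"fingers":0.06}])

```text
time_s: 16.1
position: [0.6208, -0.1784, 0.1418]
tool_rot: [[-1.0, 0.003, 0.014], [0.003, 1.0, -0.007], [-0.014, -0.007, -1.0]]
ft_force: [0.1, 1.3, 0.3]
grip_width: 0.0603
gripper_force: 0.0
```

Call:
arm_command(deltas=[{"rx":0,"ry":0,"rz":0,"dx":0.0273,"dy":0.0356,"dz":0,"fingers":0.06},{"rx":0,"ry":0,"rz":0,"dx":0.0273,"dy":0.0356,"dz":0,"fingers":0.06},{"rx":0,"ry":0,"rz":0,"dx":0.0273,"dy":0.0356,"dz":0,"fingers":0.06},{"rx":0,"ry":0,"rz":0,"dx":0.0273,"dy":0.0356,"dz":0,"fingers":0.06},{"rx":0,"ry":0,"rz":0,"dx":0.0273,"dy":0.0356,"dz":0,"fingers":0.06},{"rx":0,"ry":0,"rz":0,"dx":0.0273,"dy":0.0356,"dz":0,"fingers":0.06},{"rx":0,"ry":0,"rz":0,"dx":0,"dy":0,"dz":0,"fingers":0.06},{"rx":0,"ry":0,"rz":0,"dx":0,"dy":0,"dz":0,"fingers":0.06}])

```text
time_s: 16.9
position: [0.4528, 0.0397, 0.136]
tool_rot: [[-1.0, -0.002, 0.002], [-0.002, 1.0, -0.0], [-0.002, -0.0, -1.0]]
ft_force: [-0.3, -0.4, -0.3]
grip_width: 0.0603
gripper_force: 0.0
```

```bash
python3 - <<'E'
from h import *
w=look(Q=(("vial1",.0225),("mailer1",.006),("tube1",.012)))
b=env.look_for("vial1",w)
for d in b: print(np.round(d["box"]),round(d["p"],2))
plan([.451,.041,.012],180)
E
```

```text
vial1 [([421, 175], 0.71, [0.435, 0.133]), ([312, 192], 0.62, [0.451, 0.037]), ([126, 332], 0.44, [0.638, -0.205])]
mailer1 [([37, 190], 0.8, [0.451, -0.316]), ([494, 195], 0.66, [0.457, 0.225]), ([124, 310], 0.3, [0.613, -0.207]), ([421, 176], 0.18, [0.439, 0.139])]
tube1 [([562, 89], 0.8, [0.336, 0.302]), ([305, 333], 0.78, [0.618, 0.029]), ([626, 237], 0.73, [0.519, 0.508]), ([604, 192], 0.72, [0.45, 0.412]), ([244, 329], 0.56, [0.616, -0.041])]
[296. 173. 333. 214.] 0.98
[402. 160. 442. 202.] 0.92
[247. 320. 249. 330.] 0.28
shift [0.0023 0.0025 0.1232]
rot [-0.0001  0.0002 -0.001 ]
pos [0.4533 0.0386 0.1352] yaw 179.94 t 17.15 w 0.06016193647906729
```

Call:
arm_command(deltas=[{"rx":0,"ry":0,"rz":0,"dx":0.002,"dy":0,"dz":0.04,"fingers":0.06},{"rx":0,"ry":0,"rz":0,"dx":0,"dy":0,"dz":0.04,"fingers":0.06},{"rx":0,"ry":0,"rz":0,"dx":0,"dy":0,"dz":0.034,"fingers":0.06},{"rx":0,"ry":0,"rz":0,"dx":0,"dy":0,"dz":0.009,"fingers":0.06},{"rx":0,"ry":0,"rz":0,"dx":0,"dy":0,"dz":0,"fingers":0.0},{"rx":0,"ry":0,"rz":0,"dx":0,"dy":0,"dz":0,"fingers":0.0},{"rx":0,"ry":0,"rz":0,"dx":0,"dy":0,"dz":0,"fingers":0.0},{"rx":0,"ry":0,"rz":0,"dx":0,"dy":0,"dz":0,"fingers":0.0},{"rx":0,"ry":0,"rz":0,"dx":0,"dy":0,"dz":-0.04,"fingers":0.0},{"rx":0,"ry":0,"rz":0,"dx":0,"dy":0,"dz":-0.04,"fingers":0.0},{"rx":0,"ry":0,"rz":0,"dx":0,"dy":0,"dz":-0.04,"fingers":0.0},{"rx":0,"ry":0,"rz":0,"dx":0,"dy":0,"dz":0,"fingers":0.0}])

```text
time_s: 18.35
position: [0.4528, 0.0391, 0.1373]
tool_rot: [[-1.0, -0.001, 0.01], [-0.001, 1.0, -0.002], [-0.01, -0.002, -1.0]]
ft_force: [0.2, -0.2, -0.6]
grip_width: 0.0253
gripper_force: 24.8
```

Call:
arm_command(deltas=[{"rx":0,"ry":0,"rz":0,"dx":-0.0213,"dy":-0.0354,"dz":0,"fingers":0.0},{"rx":0,"ry":0,"rz":0,"dx":-0.0213,"dy":-0.0354,"dz":0,"fingers":0.0},{"rx":0,"ry":0,"rz":0,"dx":-0.0213,"dy":-0.0354,"dz":0,"fingers":0.0},{"rx":0,"ry":0,"rz":0,"dx":-0.0213,"dy":-0.0354,"dz":0,"fingers":0.0},{"rx":0,"ry":0,"rz":0,"dx":-0.0213,"dy":-0.0354,"dz":0,"fingers":0.0},{"rx":0,"ry":0,"rz":0,"dx":-0.0213,"dy":-0.0354,"dz":0,"fingers":0.0},{"rx":0,"ry":0,"rz":0,"dx":-0.0213,"dy":-0.0354,"dz":0,"fingers":0.0},{"rx":0,"ry":0,"rz":0,"dx":0,"dy":0,"dz":0,"fingers":0.0},{"rx":0,"ry":0,"rz":0,"dx":0,"dy":0,"dz":0,"fingers":0.0}])

```text
time_s: 19.25
position: [0.5995, -0.2087, 0.1314]
tool_rot: [[-1.0, 0.001, -0.001], [0.001, 1.0, 0.001], [0.001, 0.001, -1.0]]
ft_force: [0.1, 0.3, -1.4]
grip_width: 0.0254
gripper_force: 24.9
```

```bash
python3 - <<'E'
from h import *
w=look(Q=(("vial1",.017),("tube1",.012)));cv2.imwrite("pics/w8.png",w["color"][100:400,150:500])
b=env.look_for("vial1",w)
for d in b: print(np.round(d["box"]),round(d["p"],2))
plan([.6,-.209,.018],180)
E
```

```text
vial1 [([313, 266], 0.9, [0.669, -0.21]), ([611, 59], 0.71, [0.431, 0.14])]
tube1 [([624, 6], 0.89, [0.342, 0.191]), ([483, 210], 0.88, [0.616, -0.042]), ([534, 207], 0.55, [0.614, 0.028])]
[286. 224. 347. 314.] 0.81
[594.  51. 630.  74.] 0.75
[302. 217. 329. 227.] 0.61
[626.  67. 640. 126.] 0.28
shift [-0.0005 -0.0017  0.1145]
rot [ 0.0002 -0.0002  0.0013]
pos [ 0.5995 -0.2074  0.1325] yaw -179.93 t 19.45 w 0.025457769057589164
```

View pics/w8.png

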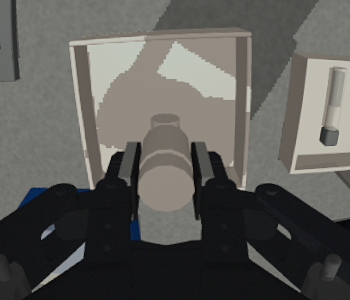

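Vial 3 lies ahead, with its end at crop (165,118). I'll set vial 2 down short of it, at about (0.58, -0.234).

Call:
arm_command(deltas=[{"rx":0,"ry":0,"rz":0,"dx":0.02,"dy":-0.026,"dz":0,"fingers":0.0},{"rx":0,"ry":0,"rz":0,"dx":0,"dy":0,"dz":0.04,"fingers":0.0},{"rx":0,"ry":0,"rz":0,"dx":0,"dy":0,"dz":0.04,"fingers":0.0},{"rx":0,"ry":0,"rz":0,"dx":0,"dy":0,"dz":0.028,"fingers":0.0},{"rx":0,"ry":0,"rz":0,"dx":0,"dy":0,"dz":0.005,"fingers":0.0},{"rx":0,"ry":0,"rz":0,"dx":0,"dy":0,"dz":0,"fingers":0.0},{"rx":0,"ry":0,"rz":0,"dx":0,"dy":0,"dz":0,"fingers":0.038},{"rx":0,"ry":0,"rz":0,"dx":0,"dy":0,"dz":0,"fingers":0.038},{"rx":0,"ry":0,"rz":0,"dx":0,"dy":0,"dz":0,"fingers":0.038},{"rx":0,"ry":0,"rz":0,"dx":0,"dy":0,"dz":-0.035,"fingers":0.038},{"rx":0,"ry":0,"rz":0,"dx":0,"dy":0,"dz":-0.04,"fingers":0.038},{"rx":0,"ry":0,"rz":0,"dx":0,"dy":0,"dz":-0.04,"fingers":0.06}])

```text
time_s: 20.65
position: [0.5796, -0.2343, 0.136]
tool_rot: [[-1.0, -0.0, -0.0], [-0.0, 1.0, 0.0], [0.0, 0.0, -1.0]]
ft_force: [0.1, -0.2, 0.1]
grip_width: 0.0513
gripper_force: 0.0
```

Call:
arm_command(deltas=[{"rx":0,"ry":0,"rz":0,"dx":0.0161,"dy":0.0412,"dz":0,"fingers":0.06},{"rx":0,"ry":0,"rz":0,"dx":0.0161,"dy":0.0412,"dz":0,"fingers":0.06},{"rx":0,"ry":0,"rz":0,"dx":0.0161,"dy":0.0412,"dz":0,"fingers":0.06},{"rx":0,"ry":0,"rz":0,"dx":0.0161,"dy":0.0412,"dz":0,"fingers":0.06},{"rx":0,"ry":0,"rz":0,"dx":0.0161,"dy":0.0412,"dz":0,"fingers":0.06},{"rx":0,"ry":0,"rz":0,"dx":0.0161,"dy":0.0412,"dz":0,"fingers":0.06},{"rx":0,"ry":0,"rz":0,"dx":0.0161,"dy":0.0412,"dz":0,"fingers":0.06},{"rx":0,"ry":0,"rz":0,"dx":0.0161,"dy":0.0412,"dz":0,"fingers":0.06},{"rx":0,"ry":0,"rz":0,"dx":0.0161,"dy":0.0412,"dz":0,"fingers":0.06},{"rx":0,"ry":0,"rz":0,"dx":0,"dy":0,"dz":0,"fingers":0.06},{"rx":0,"ry":0,"rz":0,"dx":0,"dy":0,"dz":0,"fingers":0.06}])

```text
time_s: 21.75
position: [0.4348, 0.1369, 0.1348]
tool_rot: [[-1.0, -0.002, 0.001], [-0.002, 1.0, -0.0], [-0.001, -0.0, -1.0]]
ft_force: [-0.0, -0.8, 0.2]
grip_width: 0.0597
gripper_force: 0.0
```

```bash
python3 - <<'E'
from h import *
w=look(Q=(("vial1",.0225),("mailer1",.006),("tube1",.012)))
b=env.look_for("vial1",w)
for d in b: print(np.round(d["box"]),round(d["p"],2))
plan([.435,.136,.012],180)
E
```

```text
vial1 [([80, 330], 0.76, [0.635, -0.199]), ([49, 295], 0.74, [0.582, -0.241]), ([311, 195], 0.69, [0.435, 0.133])]
mailer1 [([407, 218], 0.9, [0.463, 0.225]), ([4, 201], 0.72, [0.449, -0.314])]
tube1 [([364, 100], 0.87, [0.353, 0.178]), ([491, 92], 0.85, [0.336, 0.302]), ([591, 254], 0.77, [0.519, 0.514])]
[ 69. 317.  94. 346.] 0.77
[294. 178. 326. 221.] 0.71
[ 34. 286.  66. 312.] 0.69
shift [0.0004 0.0006 0.1223]
rot [-0.0001  0.0001 -0.0016]
pos [0.4353 0.1354 0.1343] yaw 179.91 t 22.0 w 0.06013418951456229
```

Call:
arm_command(deltas=[{"rx":0,"ry":0,"rz":0,"dx":0,"dy":-0.001,"dz":0.04,"fingers":0.06},{"rx":0,"ry":0,"rz":0,"dx":0,"dy":0,"dz":0.04,"fingers":0.06},{"rx":0,"ry":0,"rz":0,"dx":0,"dy":0,"dz":0.034,"fingers":0.06},{"rx":0,"ry":0,"rz":0,"dx":0,"dy":0,"dz":0.008,"fingers":0.06},{"rx":0,"ry":0,"rz":0,"dx":0,"dy":0,"dz":0,"fingers":0.0},{"rx":0,"ry":0,"rz":0,"dx":0,"dy":0,"dz":0,"fingers":0.0},{"rx":0,"ry":0,"rz":0,"dx":0,"dy":0,"dz":0,"fingers":0.0},{"rx":0,"ry":0,"rz":0,"dx":0,"dy":0,"dz":0,"fingers":0.0},{"rx":0,"ry":0,"rz":0,"dx":0,"dy":0,"dz":-0.04,"fingers":0.0},{"rx":0,"ry":0,"rz":0,"dx":0,"dy":0,"dz":-0.04,"fingers":0.0},{"rx":0,"ry":0,"rz":0,"dx":0,"dy":0,"dz":-0.04,"fingers":0.0},{"rx":0,"ry":0,"rz":0,"dx":0,"dy":0,"dz":0,"fingers":0.0}])

```text
time_s: 23.2
position: [0.437, 0.1356, 0.1374]
tool_rot: [[-1.0, -0.001, 0.011], [-0.001, 1.0, 0.0], [-0.011, 0.0, -1.0]]
ft_force: [-0.1, 0.1, -0.7]
grip_width: 0.0253
gripper_force: 24.8
```

Call:
arm_command(deltas=[{"rx":0,"ry":0,"rz":0,"dx":-0.0181,"dy":-0.0397,"dz":0,"fingers":0.0},{"rx":0,"ry":0,"rz":0,"dx":-0.0181,"dy":-0.0397,"dz":0,"fingers":0.0},{"rx":0,"ry":0,"rz":0,"dx":-0.0181,"dy":-0.0397,"dz":0,"fingers":0.0},{"rx":0,"ry":0,"rz":0,"dx":-0.0181,"dy":-0.0397,"dz":0,"fingers":0.0},{"rx":0,"ry":0,"rz":0,"dx":-0.0181,"dy":-0.0397,"dz":0,"fingers":0.0},{"rx":0,"ry":0,"rz":0,"dx":-0.0181,"dy":-0.0397,"dz":0,"fingers":0.0},{"rx":0,"ry":0,"rz":0,"dx":-0.0181,"dy":-0.0397,"dz":0,"fingers":0.0},{"rx":0,"ry":0,"rz":0,"dx":-0.0181,"dy":-0.0397,"dz":0,"fingers":0.0},{"rx":0,"ry":0,"rz":0,"dx":0,"dy":0,"dz":0,"fingers":0.0},{"rx":0,"ry":0,"rz":0,"dx":0,"dy":0,"dz":0,"fingers":0.0}])

```text
time_s: 24.2
position: [0.5793, -0.1826, 0.1316]
tool_rot: [[-1.0, 0.001, -0.001], [0.001, 1.0, 0.001], [0.001, 0.001, -1.0]]
ft_force: [-0.5, 0.4, 0.2]
grip_width: 0.0254
gripper_force: 24.9
```

```bash
python3 - <<'E'
from h import *
w=look(Q=(("vial1",.0265),("tube1",.012),("mailer1",.006)))
b=env.look_for("vial1",w)
for d in b: print(np.round(d["box"]),round(d["p"],2))
plan([.58,-.183,.018],180)
E
```

```text
vial1 [([313, 266], 0.78, [0.645, -0.184]), ([251, 199], 0.59, [0.581, -0.237])]
tube1 [([457, 225], 0.97, [0.612, -0.043]), ([513, 226], 0.89, [0.615, 0.028]), ([606, 16], 0.84, [0.353, 0.169])]
mailer1 [([84, 174], 0.64, [0.558, -0.436]), ([171, 56], 0.58, [0.451, -0.314])]
[289. 228. 346. 319.] 0.63
[236. 179. 275. 219.] 0.6
[273. 232. 299. 247.] 0.58
shift [-0.0005 -0.0019  0.1146]
rot [ 0.     -0.      0.0015]
pos [ 0.5795 -0.1811  0.1326] yaw -179.91 t 24.45 w 0.025395610978629028
```

Call:
arm_command(deltas=[{"rx":0,"ry":0,"rz":0,"dx":0,"dy":0,"dz":0.04,"fingers":0.0},{"rx":0,"ry":0,"rz":0,"dx":0,"dy":0,"dz":0.04,"fingers":0.0},{"rx":0,"ry":0,"rz":0,"dx":0,"dy":0,"dz":0.028,"fingers":0.0},{"rx":0,"ry":0,"rz":0,"dx":0,"dy":0,"dz":0.005,"fingers":0.0},{"rx":0,"ry":0,"rz":0,"dx":0,"dy":0,"dz":0,"fingers":0.0},{"rx":0,"ry":0,"rz":0,"dx":0,"dy":0,"dz":0,"fingers":0.036},{"rx":0,"ry":0,"rz":0,"dx":0,"dy":0,"dz":0,"fingers":0.036},{"rx":0,"ry":0,"rz":0,"dx":0,"dy":0,"dz":0,"fingers":0.036},{"rx":0,"ry":0,"rz":0,"dx":0,"dy":0,"dz":-0.035,"fingers":0.036},{"rx":0,"ry":0,"rz":0,"dx":0,"dy":0,"dz":-0.04,"fingers":0.036},{"rx":0,"ry":0,"rz":0,"dx":0,"dy":0,"dz":-0.04,"fingers":0.055},{"rx":0,"ry":0,"rz":0,"dx":0.0,"dy":0.0,"dz":0,"fingers":0.055}])

```text
time_s: 25.65
position: [0.5818, -0.1833, 0.1404]
tool_rot: [[-1.0, -0.0, 0.01], [-0.0, 1.0, -0.005], [-0.01, -0.005, -1.0]]
ft_force: [-0.3, 0.1, -0.1]
grip_width: 0.0543
gripper_force: 0.0
```

Call:
arm_command(deltas=[{"rx":0,"ry":0,"rz":0,"dx":0.0325,"dy":-0.033,"dz":0,"fingers":0.055},{"rx":0,"ry":0,"rz":0,"dx":0.0325,"dy":-0.033,"dz":0,"fingers":0.055},{"rx":0,"ry":0,"rz":0,"dx":0.0325,"dy":-0.033,"dz":0,"fingers":0.055},{"rx":0,"ry":0,"rz":0,"dx":0.0325,"dy":-0.033,"dz":0,"fingers":0.055},{"rx":0,"ry":0,"rz":0,"dx":0,"dy":0,"dz":0,"fingers":0.055},{"rx":0,"ry":0,"rz":0,"dx":0,"dy":0,"dz":0,"fingers":0.055}])

```text
time_s: 26.25
position: [0.4492, -0.3147, 0.1342]
tool_rot: [[-1.0, 0.002, 0.0], [0.002, 1.0, 0.0], [-0.0, 0.0, -1.0]]
ft_force: [1.0, -0.2, -0.2]
grip_width: 0.0551
gripper_force: 0.0
```

```bash
python3 - <<'E'
from h import *
w=look(Q=(("vial1",.0265),("mailer1",.006),("clip_stand",0),("clip",.08)));cv2.imwrite("pics/w9.png",w["color"])
d=env.look_for("mailer1",w)[0]["box"];print(np.round(d))
x0,y0,x1,y1=[int(v) for v in d];x0-=8;y0-=8;x1+=8;y1+=8
g=cv2.cvtColor(w["color"][y0:y1,x0:x1],cv2.COLOR_BGR2GRAY);_,m=cv2.threshold(g,0,255,cv2.THRESH_OTSU)
c=max(cv2.findContours(m,cv2.RETR_EXTERNAL,cv2.CHAIN_APPROX_NONE)[0],key=cv2.contourArea).reshape(-1,2)+[x0,y0]
P=np.array([atz(w,p,.012)[:2]*1000 for p in c],np.float32);print(cv2.minAreaRect(P))
plan([.45,-.314,.01],160)
E
```

```text
vial1 [([534, 310], 0.53, [0.599, -0.038])]
mailer1 [([316, 189], 0.74, [0.448, -0.314]), ([536, 310], 0.44, [0.617, -0.012])]
clip_stand []
clip []
[292. 147. 345. 232.]
((444.0541076660156, -312.624267578125), (85.9022216796875, 59.27994155883789), 1.5676109790802002)
shift [ 0.0004 -0.0005  0.1243]
rot [ 1.000e-04 -0.000e+00  3.509e-01]
pos [ 0.4504 -0.3135  0.1343] yaw -179.89 t 26.55 w 0.05522160083633163
```

View pics/w9.png

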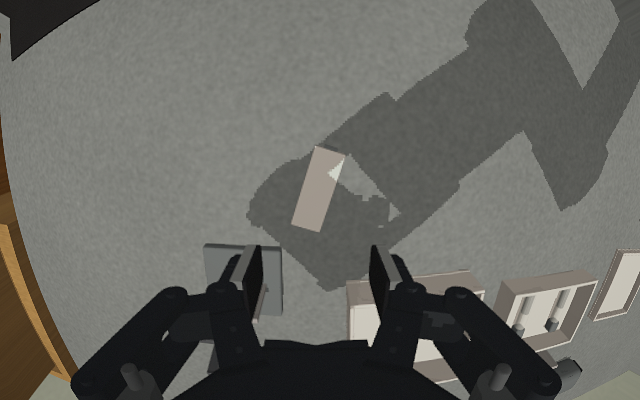

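The mailer is at (318,189), tilted about 17° from x. The stand is at (243,280), partly behind a finger but clear of it.

Call:
arm_command(deltas=[{"rx":0,"ry":0,"rz":0.148,"dx":0.001,"dy":0.001,"dz":0.03,"fingers":0.05},{"rx":0,"ry":0,"rz":0.148,"dx":0,"dy":0,"dz":0.03,"fingers":0.05},{"rx":0,"ry":0,"rz":0,"dx":0,"dy":0,"dz":0.035,"fingers":0.05},{"rx":0,"ry":0,"rz":0,"dx":0,"dy":0,"dz":0.025,"fingers":0.05},{"rx":0,"ry":0,"rz":0,"dx":0,"dy":0,"dz":0.007,"fingers":0.05},{"rx":0,"ry":0,"rz":0,"dx":0,"dy":0,"dz":0,"fingers":0.0},{"rx":0,"ry":0,"rz":0,"dx":0,"dy":0,"dz":0,"fingers":0.0},{"rx":0,"ry":0,"rz":0,"dx":0,"dy":0,"dz":0,"fingers":0.0},{"rx":0,"ry":0,"rz":0,"dx":0,"dy":0,"dz":0,"fingers":0.0},{"rx":0,"ry":0,"rz":0,"dx":0,"dy":0,"dz":-0.04,"fingers":0.0},{"rx":0,"ry":0,"rz":-0.148,"dx":0,"dy":0,"dz":-0.04,"fingers":0.0},{"rx":0,"ry":0,"rz":-0.148,"dx":0,"dy":0,"dz":-0.04,"fingers":0.0}])

```text
time_s: 27.75
position: [0.4486, -0.3132, 0.1294]
tool_rot: [[-1.0, -0.006, 0.0], [-0.006, 1.0, -0.0], [-0.0, -0.0, -1.0]]
ft_force: [0.5, -0.3, -0.2]
grip_width: 0.0268
gripper_force: 25.0
```

Call:
arm_command(deltas=[{"rx":0,"ry":0,"rz":0,"dx":-0.0142,"dy":0.0453,"dz":0,"fingers":0.0},{"rx":0,"ry":0,"rz":0,"dx":-0.0142,"dy":0.0453,"dz":0,"fingers":0.0},{"rx":0,"ry":0,"rz":0,"dx":-0.0142,"dy":0.0453,"dz":0,"fingers":0.0},{"rx":0,"ry":0,"rz":0,"dx":-0.0142,"dy":0.0453,"dz":0,"fingers":0.0},{"rx":0,"ry":0,"rz":0,"dx":-0.0142,"dy":0.0453,"dz":0,"fingers":0.0},{"rx":0,"ry":0,"rz":0,"dx":-0.0142,"dy":0.0453,"dz":0,"fingers":0.0},{"rx":0,"ry":0,"rz":0,"dx":-0.0142,"dy":0.0453,"dz":0,"fingers":0.0},{"rx":0,"ry":0,"rz":0,"dx":-0.0142,"dy":0.0453,"dz":0,"fingers":0.0},{"rx":0,"ry":0,"rz":0,"dx":-0.0142,"dy":0.0453,"dz":0,"fingers":0.0},{"rx":0,"ry":0,"rz":0,"dx":-0.0142,"dy":0.0453,"dz":0,"fingers":0.0},{"rx":0,"ry":0,"rz":0,"dx":-0.0142,"dy":0.0453,"dz":0,"fingers":0.0},{"rx":0,"ry":0,"rz":0.095,"dx":0,"dy":0,"dz":0,"fingers":0.0}])

```text
time_s: 28.95
position: [0.6053, 0.1902, 0.1276]
tool_rot: [[-0.996, 0.091, 0.002], [0.091, 0.996, 0.001], [-0.002, 0.001, -1.0]]
ft_force: [-1.1, -1.4, -0.4]
grip_width: 0.0269
gripper_force: 25.0
```

```bash
python3 - <<'E'
from h import *
w=look(Q=(("vial1",.0265),("mailer1",.006),("tube1",.012),("mailer_tray",0)));cv2.imwrite("pics/w10.png",w["color"])
plan([.605,.185,.012],174.5)
E
```

```text
vial1 [([19, 202], 0.82, [0.577, -0.172]), ([25, 252], 0.73, [0.644, -0.197]), ([515, 140], 0.64, [0.565, 0.377]), ([332, 192], 0.31, [0.601, 0.205])]
mailer1 [([342, 23], 0.95, [0.46, 0.226]), ([316, 252], 0.87, [0.665, 0.185]), ([31, 302], 0.54, [0.744, -0.283])]
tube1 [([101, 223], 0.74, [0.616, -0.043]), ([155, 216], 0.63, [0.614, 0.032]), ([534, 26], 0.57, [0.451, 0.421])]
mailer_tray []
shift [-1.000e-04  8.000e-04  1.157e-01]
rot [-0.0001  0.0002  0.0021]
pos [0.6048 0.1842 0.1277] yaw 174.62 t 29.2 w 0.026856368956341824
```

View pics/w10.png

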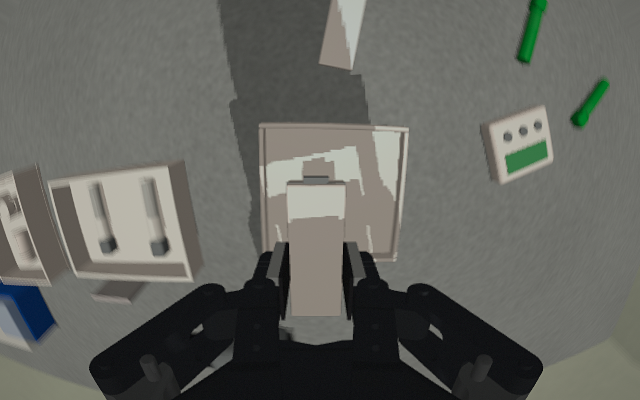

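The tray at (330,192) is square to the gripper, with the mailer held over its left half. The second mailer is at (342,30), and all vials and tubes are in their bins.

Call:
arm_command(deltas=[{"rx":0,"ry":0,"rz":0,"dx":0,"dy":0,"dz":0.04,"fingers":0.0},{"rx":0,"ry":0,"rz":0,"dx":0,"dy":0,"dz":0.04,"fingers":0.0},{"rx":0,"ry":0,"rz":0,"dx":0,"dy":0,"dz":0.027,"fingers":0.0},{"rx":0,"ry":0,"rz":0,"dx":0,"dy":0,"dz":0.006,"fingers":0.0},{"rx":0,"ry":0,"rz":0,"dx":0,"dy":0,"dz":0,"fingers":0.0},{"rx":0,"ry":0,"rz":0,"dx":0,"dy":0,"dz":0,"fingers":0.036},{"rx":0,"ry":0,"rz":0,"dx":0,"dy":0,"dz":0,"fingers":0.036},{"rx":0,"ry":0,"rz":0,"dx":0,"dy":0,"dz":0,"fingers":0.036},{"rx":0,"ry":0,"rz":0,"dx":0,"dy":0,"dz":-0.035,"fingers":0.036},{"rx":0,"ry":0,"rz":0,"dx":0,"dy":0,"dz":-0.04,"fingers":0.05},{"rx":0,"ry":0,"rz":-0.093,"dx":0,"dy":0,"dz":-0.04,"fingers":0.05},{"rx":0,"ry":0,"rz":0,"dx":0.036,"dy":0.01,"dz":0,"fingers":0.05}])

```text
time_s: 30.4
position: [0.5739, 0.1945, 0.1353]
tool_rot: [[-1.0, 0.001, 0.014], [0.001, 1.0, 0.002], [-0.014, 0.002, -1.0]]
ft_force: [0.6, 0.6, -0.8]
grip_width: 0.05
gripper_force: 0.0
```

Call:
arm_command(deltas=[{"rx":0,"ry":0,"rz":0,"dx":0.036,"dy":0.01,"dz":0,"fingers":0.05},{"rx":0,"ry":0,"rz":0,"dx":0.036,"dy":0.01,"dz":0,"fingers":0.05},{"rx":0,"ry":0,"rz":0,"dx":0.036,"dy":0.01,"dz":0,"fingers":0.05},{"rx":0,"ry":0,"rz":0,"dx":0,"dy":0,"dz":0,"fingers":0.05},{"rx":0,"ry":0,"rz":0,"dx":0,"dy":0,"dz":0,"fingers":0.05}])

```text
time_s: 30.9
position: [0.461, 0.2256, 0.1301]
tool_rot: [[-1.0, 0.001, 0.002], [0.001, 1.0, 0.0], [-0.002, 0.0, -1.0]]
ft_force: [0.8, -0.3, 0.3]
grip_width: 0.0502
gripper_force: 0.0
```

```bash
python3 - <<'E'
from h import *
w=look(Q=(("mailer1",.006),("mailer_tray",0)));cv2.imwrite("pics/w11.png",w["color"][100:400,200:500])
plan([.461,.224,.007],164)
for n,z,L in[("mF",.012,[])]: pass
E
```

```text
mailer1 [([275, 321], 0.94, [0.609, 0.182]), ([316, 192], 0.92, [0.462, 0.227])]
mailer_tray [([296, 318], 0.59, [0.61, 0.204]), ([154, 317], 0.26, [0.625, 0.023])]
shift [ 0.0012 -0.0011  0.1225]
rot [0.0003 0.001  0.2768]
pos [0.462  0.2251 0.1295] yaw 179.86 t 31.05 w 0.049869079934974726
```

View pics/w11.png

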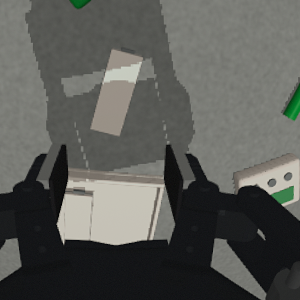

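Mailer 2 is at crop (117,93), tilted about -16°, and mailer 1 lies in the tray at crop (78,215).

Call:
arm_command(deltas=[{"rx":0,"ry":0,"rz":0.14,"dx":0,"dy":0,"dz":0.03,"fingers":0.05},{"rx":0,"ry":0,"rz":0.14,"dx":0,"dy":0,"dz":0.03,"fingers":0.05},{"rx":0,"ry":0,"rz":0,"dx":0,"dy":0,"dz":0.035,"fingers":0.05},{"rx":0,"ry":0,"rz":0,"dx":0,"dy":0,"dz":0.021,"fingers":0.05},{"rx":0,"ry":0,"rz":0,"dx":0,"dy":0,"dz":0.006,"fingers":0.05},{"rx":0,"ry":0,"rz":0,"dx":0,"dy":0,"dz":0,"fingers":0.0},{"rx":0,"ry":0,"rz":0,"dx":0,"dy":0,"dz":0,"fingers":0.0},{"rx":0,"ry":0,"rz":0,"dx":0,"dy":0,"dz":0,"fingers":0.0},{"rx":0,"ry":0,"rz":0,"dx":0,"dy":0,"dz":0,"fingers":0.0},{"rx":0,"ry":0,"rz":0,"dx":0,"dy":0,"dz":-0.04,"fingers":0.0},{"rx":0,"ry":0,"rz":-0.14,"dx":0,"dy":0,"dz":-0.04,"fingers":0.0},{"rx":0,"ry":0,"rz":-0.14,"dx":0,"dy":0,"dz":-0.04,"fingers":0.0}])

```text
time_s: 32.25
position: [0.4607, 0.2253, 0.1293]
tool_rot: [[-1.0, -0.004, 0.0], [-0.004, 1.0, 0.0], [-0.0, 0.0, -1.0]]
ft_force: [0.6, -0.1, -0.8]
grip_width: 0.027
gripper_force: 25.0
```

Call:
arm_command(deltas=[{"rx":0,"ry":0,"rz":0,"dx":-0.037,"dy":0.0015,"dz":0,"fingers":0.0},{"rx":0,"ry":0,"rz":0,"dx":-0.037,"dy":0.0015,"dz":0,"fingers":0.0},{"rx":0,"ry":0,"rz":0,"dx":-0.037,"dy":0.0015,"dz":0,"fingers":0.0},{"rx":0,"ry":0,"rz":0,"dx":-0.036,"dy":0.0015,"dz":0,"fingers":0.0},{"rx":0,"ry":0,"rz":0.093,"dx":0,"dy":0,"dz":0,"fingers":0.0},{"rx":0,"ry":0,"rz":0,"dx":0,"dy":0,"dz":0,"fingers":0.0}])

```text
time_s: 32.85
position: [0.6083, 0.2309, 0.1272]
tool_rot: [[-0.995, 0.096, -0.0], [0.096, 0.995, 0.0], [0.0, -0.0, -1.0]]
ft_force: [-0.1, -0.3, 0.3]
grip_width: 0.0268
gripper_force: 25.0
```

```bash
python3 - <<'E'
from h import *
w=look(Q=(("mailer1",.01),("mailer_tray",0)));cv2.imwrite("pics/w12.png",w["color"][80:380,150:450])
for d in env.look_for("mailer1",w): print(np.round(d["box"]),round(d["p"],2))
plan([.609,.231,.018],174.5)
E
```

```text
mailer1 [([316, 254], 0.89, [0.667, 0.226]), ([263, 197], 0.84, [0.607, 0.184])]
mailer_tray [([286, 197], 0.68, [0.612, 0.204])]
[283. 176. 347. 318.] 0.92
[247. 149. 281. 237.] 0.68
shift [-0.0016 -0.      0.1098]
rot [0.0001 0.0001 0.0031]
pos [0.6074 0.2312 0.1278] yaw 174.68 t 33.05 w 0.02671897083315303
```

View pics/w12.png

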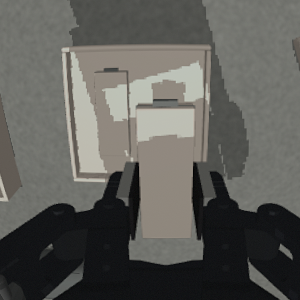

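Mailer 1 lies flat in the tray at crop (112,115), and there is room for mailer 2 beside it. I'm releasing it.

Call:
arm_command(deltas=[{"rx":0,"ry":0,"rz":0,"dx":0,"dy":0,"dz":0.04,"fingers":0.0},{"rx":0,"ry":0,"rz":0,"dx":0,"dy":0,"dz":0.04,"fingers":0.0},{"rx":0,"ry":0,"rz":0,"dx":0,"dy":0,"dz":0.025,"fingers":0.0},{"rx":0,"ry":0,"rz":0,"dx":0,"dy":0,"dz":0.006,"fingers":0.0},{"rx":0,"ry":0,"rz":0,"dx":0,"dy":0,"dz":0,"fingers":0.0},{"rx":0,"ry":0,"rz":0,"dx":0,"dy":0,"dz":0,"fingers":0.034},{"rx":0,"ry":0,"rz":0,"dx":0,"dy":0,"dz":0,"fingers":0.034},{"rx":0,"ry":0,"rz":0,"dx":0,"dy":0,"dz":0,"fingers":0.034},{"rx":0,"ry":0,"rz":0,"dx":0,"dy":0,"dz":-0.035,"fingers":0.034},{"rx":0,"ry":0,"rz":0,"dx":0,"dy":0,"dz":-0.04,"fingers":0.05},{"rx":0,"ry":0,"rz":-0.093,"dx":0,"dy":0,"dz":-0.04,"fingers":0.05},{"rx":0,"ry":0,"rz":0,"dx":0.04,"dy":0.0,"dz":-0.04,"fingers":0.05}])

```text
time_s: 34.25
position: [0.5748, 0.2306, 0.169]
tool_rot: [[-1.0, 0.001, 0.004], [0.001, 1.0, 0.001], [-0.004, 0.001, -1.0]]
ft_force: [-0.9, 0.1, -0.1]
grip_width: 0.0498
gripper_force: 0.0
```

Call:
arm_command(deltas=[{"rx":0,"ry":0,"rz":0,"dx":0.04,"dy":-0.03,"dz":-0.02,"fingers":0.05},{"rx":0,"ry":0,"rz":0,"dx":0.04,"dy":-0.03,"dz":-0.02,"fingers":0.05},{"rx":0,"ry":0,"rz":0,"dx":0,"dy":-0.04,"dz":-0.02,"fingers":0.05},{"rx":0,"ry":0,"rz":0,"dx":0,"dy":-0.04,"dz":0,"fingers":0.05},{"rx":0,"ry":0,"rz":0,"dx":0,"dy":-0.04,"dz":0,"fingers":0.05},{"rx":0,"ry":0,"rz":0,"dx":0,"dy":-0.04,"dz":0,"fingers":0.05},{"rx":0,"ry":0,"rz":0,"dx":0,"dy":-0.04,"dz":0,"fingers":0.05},{"rx":0,"ry":0,"rz":0,"dx":0,"dy":0,"dz":0,"fingers":0.05},{"rx":0,"ry":0,"rz":0,"dx":0,"dy":0,"dz":0,"fingers":0.05}])

```text
time_s: 35.15
position: [0.4977, -0.0249, 0.2243]
tool_rot: [[-1.0, 0.003, 0.001], [0.003, 1.0, 0.0], [-0.001, 0.0, -1.0]]
ft_force: [0.0, -0.4, 0.2]
grip_width: 0.05
gripper_force: 0.0
```

```bash
python3 - <<'E'
from h import *
Q=(("tube1",.012),("vial1",.022),("mailer1",.01),("tab_top",.07),("clip",.08),("clip_bite",.059),("clip_stand",0))
for n in("wrist","scene","side"): print("==",n);look(n,Q)
plan()
E
```

```text
== wrist
tube1 [([549, 63], 0.9, [0.337, 0.297]), ([357, 259], 0.86, [0.615, 0.029]), ([477, 60], 0.81, [0.355, 0.174]), ([613, 193], 0.8, [0.523, 0.503]), ([302, 257], 0.6, [0.611, -0.042])]
vial1 [([82, 209], 0.69, [0.544, -0.369]), ([191, 236], 0.65, [0.579, -0.186]), ([185, 278], 0.62, [0.645, -0.206]), ([158, 236], 0.57, [0.581, -0.237])]
mailer1 [([464, 249], 0.96, [0.606, 0.182]), ([491, 250], 0.57, [0.612, 0.231])]
tab_top [([327, 325], 0.97, [0.677, -0.011])]
clip [([51, 224], 0.55, [0.546, -0.384])]
clip_bite [([57, 219], 0.79, [0.547, -0.392]), ([156, 320], 0.23, [0.698, -0.252]), ([356, 260], 0.17, [0.59, 0.02])]
clip_stand [([82, 208], 0.67, [0.549, -0.389]), ([158, 237], 0.34, [0.593, -0.251])]
== scene
tube1 [([274, 280], 0.72, [0.615, -0.215]), ([397, 143], 0.63, [0.526, 0.513]), ([325, 149], 0.61, [0.349, 0.302]), ([367, 145], 0.59, [0.449, 0.428]), ([330, 232], 0.48, [0.617, 0.022]), ([316, 242], 0.41, [0.613, -0.037]), ([302, 165], 0.39, [0.344, 0.182]), ([275, 260], 0.28, [0.568, -0.164])]
vial1 [([284, 285], 0.66, [0.65, -0.211]), ([276, 258], 0.49, [0.572, -0.16
[... 502 characters left out ...]
 ([399, 252], 0.67, [0.346, 0.173]), ([301, 209], 0.64, [0.619, 0.018]), ([287, 252], 0.55, [0.61, 0.214]), ([307, 200], 0.53, [0.612, -0.03]), ([401, 291], 0.46, [0.338, 0.311]), ([294, 245], 0.46, [0.6, 0.187])]
vial1 [([326, 174], 0.37, [0.583, -0.183])]
mailer1 [([293, 244], 0.72, [0.603, 0.181]), ([288, 258], 0.61, [0.601, 0.235])]
tab_top [([285, 186], 0.63, [0.665, 0.001]), ([302, 210], 0.28, [0.591, 0.114])]
clip [([342, 132], 0.37, [0.561, -0.394]), ([286, 183], 0.32, [0.66, 0.002])]
clip_bite [([345, 141], 0.53, [0.546, -0.36])]
clip_stand [([344, 155], 0.55, [0.548, -0.375]), ([306, 198], 0.37, [0.622, -0.06])]
pos [ 0.4978 -0.0245  0.2238] yaw 179.89 t 36.35 w 0.04981041062510488
```

All seven items are sorted: the tubes read (0.615, 0.029) and (0.611, -0.042), and the vials and mailers are in their own bins. Next is the clip, turning the gripper to close along x.

Call:
arm_command(deltas=[{"rx":0,"ry":0,"rz":0,"dx":-0.007,"dy":-0.0436,"dz":0,"fingers":0.065},{"rx":0,"ry":0,"rz":0,"dx":-0.007,"dy":-0.0436,"dz":0,"fingers":0.065},{"rx":0,"ry":0,"rz":0,"dx":-0.007,"dy":-0.0436,"dz":0,"fingers":0.065},{"rx":0,"ry":0,"rz":0,"dx":-0.007,"dy":-0.0436,"dz":0,"fingers":0.065},{"rx":0,"ry":0,"rz":0,"dx":-0.007,"dy":-0.0436,"dz":0,"fingers":0.065},{"rx":0,"ry":0,"rz":0,"dx":-0.007,"dy":-0.0436,"dz":0,"fingers":0.065},{"rx":0,"ry":0,"rz":0,"dx":-0.007,"dy":-0.0436,"dz":0,"fingers":0.065}])

```text
time_s: 37.05
position: [0.5463, -0.3316, 0.2238]
tool_rot: [[-1.0, 0.002, 0.0], [0.002, 1.0, 0.0], [-0.0, 0.0, -1.0]]
ft_force: [0.8, 0.2, -0.3]
grip_width: 0.0649
gripper_force: 0.0
```

Call:
arm_command(deltas=[{"rx":0,"ry":0,"rz":0.1428,"dx":0,"dy":0,"dz":0,"fingers":0.065},{"rx":0,"ry":0,"rz":0.1428,"dx":0,"dy":0,"dz":0,"fingers":0.065},{"rx":0,"ry":0,"rz":0.1428,"dx":0,"dy":0,"dz":0,"fingers":0.065},{"rx":0,"ry":0,"rz":0.1428,"dx":0,"dy":0,"dz":0,"fingers":0.065},{"rx":0,"ry":0,"rz":0.1428,"dx":0,"dy":0,"dz":0,"fingers":0.065},{"rx":0,"ry":0,"rz":0.1428,"dx":0,"dy":0,"dz":0,"fingers":0.065},{"rx":0,"ry":0,"rz":0.1428,"dx":0,"dy":0,"dz":0,"fingers":0.065},{"rx":0,"ry":0,"rz":0.1428,"dx":0,"dy":0,"dz":0,"fingers":0.065},{"rx":0,"ry":0,"rz":0.1428,"dx":0,"dy":0,"dz":0,"fingers":0.065},{"rx":0,"ry":0,"rz":0.1428,"dx":0,"dy":0,"dz":0,"fingers":0.065},{"rx":0,"ry":0,"rz":0.1428,"dx":0,"dy":0,"dz":0,"fingers":0.065},{"rx":0,"ry":0,"rz":0,"dx":0,"dy":0,"dz":0,"fingers":0.065}])

```text
time_s: 38.25
position: [0.5463, -0.3298, 0.2237]
tool_rot: [[0.003, 1.0, -0.0], [1.0, -0.003, 0.0], [0.0, -0.0, -1.0]]
ft_force: [0.3, 0.6, 0.1]
grip_width: 0.0648
gripper_force: 0.0
```

```bash
python3 - <<'E'
from h import *
w=look(Q=(("clip",.08),("clip_bite",.059),("clip_stand",0),("vial_bin",0)))
for q in("clip","clip_stand"):
    for d in env.look_for(q,w): print(q,np.round(d["box"]),round(d["p"],2))
print("stand proj",[np.round(proj(w,(.547,-.389,z))) for z in(0,.07,.121)])
plan([.547,-.389,.1],87)
E
```

```text
clip [([319, 243], 0.91, [0.55, -0.389])]
clip_bite [([316, 233], 0.62, [0.547, -0.388])]
clip_stand [([314, 218], 0.79, [0.545, -0.393])]
vial_bin [([373, 73], 0.84, [0.614, -0.213])]
clip [294. 221. 337. 275.] 0.89
clip [444. 100. 531. 210.] 0.62
clip_stand [279. 185. 351. 261.] 0.68
stand proj [array([316., 215.]), array([316., 238.]), array([316., 262.])]
shift [-0.0592  0.0007  0.1238]
rot [-0.     -0.      0.0519]
pos [ 0.5463 -0.3298  0.2238] yaw 89.97 t 38.6 w 0.06481360908439306
```

```bash
python3 - <<'E'
from h import *
w=get("wrist");g=cv2.cvtColor(w["color"],cv2.COLOR_BGR2GRAY)
sub=g[205:285,268:362]
print(g[250:280:4,285:350:2])
for T in(35,50):
    n,l,s,c=cv2.connectedComponentsWithStats((sub<T).astype(np.uint8))
    for i in range(1,n):
        if s[i,4]>15: print(T,s[i,:5]+[268,205,0,0,0],np.round(c[i]+[268,205],1))
# base outline rows
for r in(188,192,196,200,204,208): print(r,g[r,270:362:2].tolist())
E
```

```text
[[124 119 123 127  80  77  54  38  39  38  35 123 154 126 146 154 146 128
  153 143  39  36  35  35  37  43  48  97 127 125 127 126 120]
 [126 124 129 129  84  75  51  39  40  39  42 118 126 124 147 154 146 123
  136 131  43  43  38  37  36  41  48 102 125 125 125 127 126]
 [122 125 123 128  89  72  51  38  37  49 123 128 133 126 143 157 135 128
  126 123 120  47  45  35  36  44  48 121 124 122 127 129 123]
 [122 121 125 127  89  75  49  39  53 131 127 125 124 124 127 127 126 125
  127 126 125 125  70  44  37  47  51 121 122 122 125 129 126]
 [130 128 125 125  95  74  45  61 132 124 126 126 122 125 124 123 124 125
  124 124 126 126 129  65  34  66  68 123 126 124 124 121 123]
 [124 122 121 122 100  72  72 127 124 121 123 124 123 126 124 125 127 124
  123 121 123 124 126 126  46  73  77 122 126 126 125 125 125]
 [124 125 123 120 120 122 125 124 126 126 122 125 124 126 125 120 126 127
  125 126 123 122 126 126 124 127 124 124 123 126 121 124 123]
 [122 126 128 125 127 129 124 124 124 124 128 126 130 127 127 128 129 128
  122 126 127 125 126 124 124 124 125 128 123 122 125 125 124]]
50 
[... 613 characters left out ...]
, 75, 76, 75, 74, 75, 76, 75, 76, 76, 75, 75, 76, 81, 88, 89, 86, 85, 84]
200 [123, 125, 127, 132, 132, 128, 125, 111, 123, 123, 123, 123, 123, 122, 122, 122, 122, 125, 95, 75, 76, 74, 75, 77, 77, 76, 75, 75, 74, 76, 76, 75, 75, 75, 75, 76, 76, 75, 76, 73, 82, 86, 87, 87, 89, 87]
204 [123, 120, 123, 125, 125, 123, 121, 111, 122, 122, 122, 122, 122, 121, 122, 122, 121, 121, 121, 122, 125, 73, 78, 83, 80, 74, 76, 75, 75, 75, 76, 76, 76, 75, 77, 76, 75, 76, 76, 71, 83, 84, 85, 89, 87, 85]
208 [122, 126, 127, 125, 127, 126, 123, 109, 121, 121, 120, 122, 121, 121, 121, 121, 121, 121, 122, 93, 72, 103, 75, 85, 79, 75, 76, 76, 74, 75, 76, 76, 76, 75, 76, 74, 75, 75, 76, 70, 89, 89, 88, 85, 85, 107]
```

```bash
python3 - <<'E'
from h import *
w=get("wrist");g=cv2.cvtColor(w["color"],cv2.COLOR_BGR2GRAY).astype(float);print(np.round(w["eye"],4))
# base edges subpixel
L=[];R=[]
for r in range(190,222,3):
    row=np.convolve(g[r],[.25,.5,.25],'same');d=np.abs(np.diff(row))
    a=278+np.argmax(d[278:290]);b=342+np.argmax(d[342:358]);L.append(atz(w,(a+.5,r),.012)[:2]);R.append(atz(w,(b+.5,r),.012)[:2])
for n,E in(("L",L),("R",R)):
    E=np.array(E);p=np.polyfit(E[:,1],E[:,0],1);print(n,np.round(E[::3],4).tolist(),"dx/dy",p[0],"x@-.389",np.polyval(p,-.389))
for px in((293.5,270),(338.5,270),(316,252)): print(np.round(atz(w,px,.121),4))
E
```

```text
[ 0.5466 -0.2533  0.3666]
L [[0.5073, -0.3525], [0.5069, -0.3637], [0.5066, -0.3752], [0.5062, -0.3869]] dx/dy 0.03321810093351692 x@-.389 0.5063207415425703
R [[0.5872, -0.3525], [0.5876, -0.3637], [0.5868, -0.3752], [0.5946, -0.3869]] dx/dy -0.222216445027025 x@-.389 0.5941260326084921
[ 0.5266 -0.3977  0.121 ]
[ 0.5677 -0.3977  0.121 ]
[ 0.5471 -0.379   0.121 ]
```

Call:
arm_command(deltas=[{"rx":0,"ry":0,"rz":0,"dx":-0.029,"dy":0.0005,"dz":0,"fingers":0.065},{"rx":0,"ry":0,"rz":0,"dx":-0.029,"dy":0.0005,"dz":0,"fingers":0.065},{"rx":0,"ry":0,"rz":0.035,"dx":0,"dy":0,"dz":0,"fingers":0.065},{"rx":0,"ry":0,"rz":0,"dx":0,"dy":0,"dz":0.04,"fingers":0.065},{"rx":0,"ry":0,"rz":0,"dx":0,"dy":0,"dz":0.03,"fingers":0.065},{"rx":0,"ry":0,"rz":0,"dx":0,"dy":0,"dz":0.03,"fingers":0.065},{"rx":0,"ry":0,"rz":0,"dx":0,"dy":0,"dz":0.02,"fingers":0.065},{"rx":0,"ry":0,"rz":0,"dx":0,"dy":0,"dz":0.007,"fingers":0.065},{"rx":0,"ry":0,"rz":0,"dx":0,"dy":0,"dz":0,"fingers":0.065},{"rx":0,"ry":0,"rz":0,"dx":0,"dy":0,"dz":0,"fingers":0.065}])

```text
time_s: 39.7
position: [0.5477, -0.3882, 0.0982]
tool_rot: [[0.037, 0.999, 0.002], [0.999, -0.037, -0.002], [-0.001, 0.002, -1.0]]
ft_force: [-0.1, 0.2, -0.1]
grip_width: 0.0648
gripper_force: 0.0
```

```bash
python3 - <<'E'
from h import *
w=look(Q=(("clip",.08),("clip_bite",.059)))
for d in env.look_for("clip",w): print(np.round(d["box"]),round(d["p"],2))
plan([.547,-.388,.097],88)
P=[proj(w,(.547+a,-.388+b,.121)) for a in(-.021,.021) for b in(-.012,.012)];print(np.round(P))
g=cv2.cvtColor(w["color"],cv2.COLOR_BGR2GRAY)
for r in(230,240,250,260,270): print(r,g[r,260:372:2].tolist())
E
```

```text
clip [([316, 245], 0.85, [0.548, -0.389])]
clip_bite [([310, 229], 0.95, [0.545, -0.388])]
[270. 207. 359. 304.] 0.91
shift [ 0.     -0.0005  0.0009]
rot [ 0.0013  0.0012 -0.0018]
pos [ 0.5475 -0.388   0.0979] yaw 87.89 t 39.9 w 0.06495057914467706
[[270. 303.]
 [265. 259.]
 [359. 300.]
 [360. 256.]]
230 [142, 143, 146, 119, 132, 130, 131, 128, 82, 85, 85, 86, 85, 84, 52, 43, 44, 46, 38, 128, 122, 124, 104, 108, 116, 119, 120, 121, 118, 117, 108, 110, 123, 123, 114, 37, 45, 45, 42, 67, 88, 86, 84, 85, 85, 85, 85, 85, 85, 86, 85, 82, 96, 96, 98, 101]
240 [140, 140, 139, 114, 130, 129, 129, 129, 129, 132, 84, 44, 44, 45, 44, 42, 42, 40, 38, 108, 122, 122, 114, 108, 116, 119, 120, 122, 118, 116, 109, 116, 121, 123, 112, 36, 42, 42, 42, 44, 44, 41, 43, 71, 86, 86, 84, 85, 85, 85, 86, 78, 99, 98, 98, 99]
250 [144, 143, 142, 130, 124, 128, 95, 41, 45, 46, 46, 43, 42, 41, 41, 42, 42, 41, 40, 85, 123, 121, 112, 107, 116, 120, 122, 121, 119, 116, 108, 118, 121, 123, 100, 38, 43, 42, 41, 44, 44, 40, 41, 45, 45, 43, 45, 83, 85, 85, 84, 99, 109, 114, 136, 138]
260 [138, 139, 139, 127, 55, 58, 58, 51, 43, 43, 41, 42, 42, 43, 41, 43, 42, 41, 40, 84, 122, 121, 122, 104, 115, 119, 120, 120, 119, 116, 107, 117, 120, 122, 97, 39, 44, 42, 42, 43, 41, 43, 42, 43, 43, 40, 55, 59, 57, 60, 144, 141, 141, 140, 140, 140]
270 [142, 139, 137, 135, 70, 57, 58, 56, 42, 43, 42, 41, 42, 42, 42, 41, 41, 101, 141, 139, 138, 135, 136, 139, 143, 126, 126, 124, 124, 133, 140, 138, 141, 144, 142, 144, 90, 40, 41, 43, 42, 42, 43, 44, 41, 43, 56, 57, 56, 111, 142, 144, 144, 143, 141, 141]
```

The projected handle tops match the clip's detected box within a few pixels, so I'm squeezing.

Call:
arm_command(deltas=[{"rx":0,"ry":0,"rz":0,"dx":0,"dy":0,"dz":0,"fingers":0.04},{"rx":0,"ry":0,"rz":0,"dx":0,"dy":0,"dz":0,"fingers":0.04},{"rx":0,"ry":0,"rz":0,"dx":0,"dy":0,"dz":0,"fingers":0.032},{"rx":0,"ry":0,"rz":0,"dx":0,"dy":0,"dz":0,"fingers":0.022},{"rx":0,"ry":0,"rz":0,"dx":0,"dy":0,"dz":0,"fingers":0.022},{"rx":0,"ry":0,"rz":0,"dx":0,"dy":0,"dz":0,"fingers":0.022},{"rx":0,"ry":0,"rz":0,"dx":0,"dy":0,"dz":0,"fingers":0.022}], squeeze=30)

```text
time_s: 40.6
position: [0.5472, -0.3877, 0.0968]
tool_rot: [[0.037, 0.999, -0.0], [0.999, -0.037, 0.0], [0.0, -0.0, -1.0]]
ft_force: [0.9, -0.7, -1.2]
grip_width: 0.0225
gripper_force: 9.7
```

```bash
python3 - <<'E'
from h import *
w=look(Q=(("clip",.08),("clip_bite",.059)))
for d in env.look_for("clip",w): print(np.round(d["box"]),round(d["p"],2))
s=env.observe();print(s["ft_force"],s["wrist_torque"],s["gripper_force"]);plan()
g=cv2.cvtColor(w["color"],cv2.COLOR_BGR2GRAY)
for r in(220,230,240,260): print(r,g[r,260:372:2].tolist())
E
```

```text
clip [([317, 238], 0.62, [0.549, -0.384])]
clip_bite [([306, 225], 0.89, [0.542, -0.384])]
[296. 207. 341. 302.] 0.71
[-0.25648061 -0.32880956 -0.29976012] [ 0.02532905 -0.02335195 -0.0144717 ] 9.71868708729744
pos [ 0.5472 -0.3877  0.0968] yaw 87.89 t 40.8 w 0.02175634764430704
220 [142, 144, 146, 125, 111, 83, 84, 84, 85, 84, 86, 85, 87, 85, 85, 84, 84, 88, 90, 90, 91, 100, 107, 112, 95, 92, 92, 92, 93, 94, 93, 93, 101, 108, 97, 90, 89, 89, 85, 85, 85, 85, 85, 86, 85, 86, 85, 85, 86, 85, 85, 85, 82, 100, 100, 100]
230 [140, 142, 145, 109, 131, 130, 130, 132, 81, 85, 85, 85, 84, 85, 85, 85, 85, 59, 43, 43, 38, 101, 121, 119, 112, 110, 118, 119, 120, 119, 116, 111, 112, 123, 93, 40, 44, 42, 63, 86, 85, 84, 84, 85, 85, 85, 85, 84, 85, 85, 85, 82, 82, 95, 97, 100]
240 [140, 139, 138, 123, 126, 128, 128, 128, 128, 129, 81, 84, 85, 85, 84, 85, 84, 47, 44, 44, 40, 98, 120, 119, 111, 110, 118, 120, 121, 120, 116, 110, 112, 122, 90, 36, 44, 44, 43, 72, 87, 85, 85, 83, 85, 84, 85, 85, 85, 85, 85, 80, 91, 98, 97, 99]
260 [139, 145, 21, 28, 23, 26, 26, 25, 90, 95, 96, 96, 97, 99, 22, 22, 52, 57, 57, 59, 42, 84, 119, 120, 119, 109, 118, 119, 120, 119, 117, 110, 114, 119, 76, 39, 40, 57, 58, 58, 43, 21, 15, 98, 96, 96, 96, 97, 60, 25, 24, 25, 26, 26, 41, 142]
```

Call:
arm_command(deltas=[{"rx":0,"ry":0,"rz":0,"dx":0,"dy":0,"dz":-0.008,"fingers":0.022},{"rx":0,"ry":0,"rz":0,"dx":0,"dy":0,"dz":-0.012,"fingers":0.022},{"rx":0,"ry":0,"rz":0,"dx":0,"dy":0,"dz":-0.015,"fingers":0.022},{"rx":0,"ry":0,"rz":0,"dx":0,"dy":0,"dz":-0.015,"fingers":0.022},{"rx":0,"ry":0,"rz":0,"dx":0,"dy":0,"dz":-0.015,"fingers":0.022},{"rx":0,"ry":0,"rz":0,"dx":0,"dy":0,"dz":-0.015,"fingers":0.022},{"rx":0,"ry":0,"rz":0,"dx":0,"dy":0,"dz":0,"fingers":0.022},{"rx":0,"ry":0,"rz":0,"dx":0,"dy":0,"dz":0,"fingers":0.022}])

```text
time_s: 41.6
position: [0.5472, -0.3877, 0.1772]
tool_rot: [[0.037, 0.999, 0.001], [0.999, -0.037, -0.001], [-0.001, 0.001, -1.0]]
ft_force: [-0.6, -0.2, -1.1]
grip_width: 0.0221
gripper_force: 9.7
```

```bash
python3 - <<'E'
from h import *
w=look(Q=(("clip",.16),("clip_bite",.139)))
for d in env.look_for("clip",w): print(np.round(d["box"]),round(d["p"],2))
s=env.observe();print(s["ft_force"],s["wrist_torque"],s["gripper_force"]);plan()
E
```

```text
clip [([317, 238], 0.68, [0.549, -0.385])]
clip_bite [([307, 225], 0.88, [0.542, -0.385]), ([315, 182], 0.5, [0.548, -0.357])]
[294. 206. 338. 304.] 0.92
[ 0.55546476 -0.93362314 -0.44959491] [-0.02264349  0.00801815 -0.00867304] 9.700503498315811
pos [ 0.547  -0.3876  0.1761] yaw 87.89 t 41.8 w 0.02236677106636067
```

The clip is unchanged in the gripper's view, so it is off the stand and held. I'm carrying it to the tab.

Call:
arm_command(deltas=[{"rx":0,"ry":0,"rz":0,"dx":0.0293,"dy":0.0105,"dz":0,"fingers":0.022},{"rx":0,"ry":0,"rz":0,"dx":0.0293,"dy":0.0105,"dz":0,"fingers":0.022},{"rx":0,"ry":0,"rz":0,"dx":0.0293,"dy":0.0105,"dz":0,"fingers":0.022},{"rx":0,"ry":0,"rz":0,"dx":0.0293,"dy":0.0105,"dz":0,"fingers":0.022},{"rx":0,"ry":0,"rz":0,"dx":0.0293,"dy":0.0105,"dz":0,"fingers":0.022},{"rx":0,"ry":0,"rz":0,"dx":0.0293,"dy":0.0105,"dz":0,"fingers":0.022},{"rx":0,"ry":0,"rz":0,"dx":0.0293,"dy":0.0105,"dz":0,"fingers":0.022},{"rx":0,"ry":0,"rz":0,"dx":0.0293,"dy":0.0105,"dz":0,"fingers":0.022},{"rx":0,"ry":0,"rz":0,"dx":0.0293,"dy":0.0105,"dz":0,"fingers":0.022},{"rx":0,"ry":0,"rz":0,"dx":0.0293,"dy":0.0105,"dz":0,"fingers":0.022},{"rx":0,"ry":0,"rz":0,"dx":0.0293,"dy":0.0105,"dz":0,"fingers":0.022},{"rx":0,"ry":0,"rz":0,"dx":0,"dy":0,"dz":0,"fingers":0.022}])

```text
time_s: 43.0
position: [0.6752, -0.0662, 0.1761]
tool_rot: [[0.033, 0.999, -0.001], [0.999, -0.033, 0.001], [0.001, -0.001, -1.0]]
ft_force: [-0.3, 0.3, -0.6]
grip_width: 0.0221
gripper_force: 9.8
```

```bash
python3 - <<'E'
from h import *
plan()
w=look(Q=(("tab_top",.07),("tube_bin",0),("clip",.16)));cv2.imwrite("pics/w13.png",w["color"])
for q in("tube_bin","clip"):
    for d in env.look_for(q,w): print(q,np.round(d["box"]),round(d["p"],2))
g=cv2.cvtColor(w["color"],cv2.COLOR_BGR2GRAY)
print("expect",[np.round(proj(w,(.675+a,-.006+b,.07))) for a in(-.0025,.0025) for b in(-.025,.025)])
for r in range(110,240,8): print(r,g[r,270:362:2].tolist())
E
```

```text
pos [ 0.6752 -0.0662  0.1761] yaw 88.13 t 43.0 w 0.022097275399877946
tab_top [([315, 132], 0.71, [0.677, -0.011])]
tube_bin [([259, 131], 0.76, [0.619, -0.013])]
clip [([318, 240], 0.81, [0.677, -0.064]), ([291, 302], 0.48, [0.659, -0.106])]
tube_bin [194.  44. 318. 214.] 0.58
clip [293. 204. 339. 303.] 0.88
expect [array([311., 157.]), array([308.,  95.]), array([317., 156.]), array([315.,  95.])]
110 [152, 152, 152, 153, 153, 153, 152, 152, 153, 152, 153, 153, 152, 152, 153, 152, 153, 153, 152, 153, 131, 112, 115, 103, 88, 90, 92, 90, 87, 87, 88, 88, 88, 86, 86, 89, 91, 89, 89, 89, 89, 88, 90, 89, 88, 87]
118 [152, 152, 152, 152, 152, 152, 153, 151, 184, 202, 204, 205, 205, 192, 170, 166, 148, 151, 152, 153, 132, 114, 115, 115, 81, 87, 87, 89, 86, 89, 90, 88, 90, 88, 86, 87, 89, 92, 90, 89, 90, 88, 89, 89, 88, 86]
126 [152, 152, 152, 153, 151, 152, 152, 160, 206, 206, 206, 206, 206, 206, 206, 206, 206, 206, 206, 207, 181, 112, 114, 115, 85, 89, 87, 129, 127, 125, 103, 89, 86, 86, 87, 87, 87, 86, 89, 89, 90, 91, 90, 88, 89, 89]
134 [151, 151, 152, 151, 151, 151, 173, 209, 206, 206,
[... 2207 characters left out ...]
 83, 86, 88, 90, 88, 89, 89, 89, 90, 96, 95, 91, 89, 93]
222 [132, 129, 127, 128, 126, 126, 128, 132, 130, 126, 124, 126, 109, 84, 83, 83, 103, 109, 105, 90, 85, 85, 86, 87, 86, 87, 87, 88, 109, 95, 82, 82, 85, 91, 88, 87, 87, 89, 89, 90, 89, 86, 87, 87, 89, 90]
230 [128, 128, 125, 124, 127, 128, 126, 126, 126, 126, 128, 127, 73, 36, 38, 34, 93, 112, 112, 108, 101, 109, 110, 112, 110, 108, 103, 104, 112, 93, 34, 38, 37, 52, 91, 90, 90, 91, 89, 89, 93, 94, 92, 91, 90, 91]
238 [130, 129, 130, 130, 128, 128, 127, 129, 132, 129, 127, 125, 56, 38, 39, 36, 83, 113, 111, 108, 101, 109, 110, 111, 110, 108, 103, 104, 112, 83, 31, 39, 40, 36, 123, 130, 132, 130, 126, 128, 131, 129, 127, 131, 132, 132]
```

```bash
python3 - <<'E'
from h import *
w=get("wrist");G=w["color"];g=cv2.cvtColor(G,cv2.COLOR_BGR2GRAY)
for r in range(84,168,4): print(r,g[r,302:326].tolist(), G[r,314].tolist())
E
```

```text
84 [205, 205, 205, 205, 205, 205, 206, 207, 197, 153, 83, 85, 91, 128, 126, 126, 128, 128, 128, 128, 129, 131, 130, 132] [88, 92, 91]
88 [205, 205, 206, 205, 205, 205, 206, 206, 210, 167, 88, 90, 97, 135, 131, 131, 128, 127, 126, 125, 123, 123, 123, 123] [93, 98, 97]
92 [205, 206, 205, 205, 205, 205, 205, 206, 210, 165, 85, 86, 91, 128, 127, 130, 131, 131, 133, 131, 130, 127, 126, 126] [88, 92, 90]
96 [207, 207, 206, 206, 206, 206, 206, 207, 188, 174, 165, 161, 166, 186, 180, 149, 127, 128, 127, 127, 126, 123, 119, 119] [159, 165, 170]
100 [152, 152, 152, 157, 159, 159, 164, 210, 192, 188, 186, 181, 181, 181, 184, 134, 82, 89, 89, 86, 83, 116, 128, 128] [174, 180, 186]
104 [153, 152, 153, 153, 153, 153, 153, 154, 126, 115, 111, 109, 109, 110, 115, 90, 81, 90, 92, 93, 92, 91, 87, 95] [103, 108, 113]
108 [152, 153, 153, 152, 153, 152, 152, 153, 155, 132, 115, 117, 116, 117, 121, 88, 74, 86, 86, 89, 90, 88, 88, 89] [111, 115, 121]
112 [152, 153, 152, 153, 153, 153, 153, 153, 154, 137, 122, 115, 114, 114, 119, 98, 84, 83, 86, 88, 89, 89, 90, 88] [108, 113, 119]
116 [152, 153, 153, 152, 1
[... 1001 characters left out ...]
 85, 89, 88, 88, 87, 87, 88] [174, 179, 187]
148 [206, 206, 206, 206, 206, 206, 207, 206, 207, 193, 184, 180, 175, 174, 174, 182, 165, 125, 117, 90, 88, 88, 88, 87] [168, 174, 180]
152 [206, 206, 206, 206, 206, 206, 206, 206, 207, 207, 194, 179, 177, 177, 142, 133, 118, 88, 90, 90, 89, 89, 90, 89] [170, 176, 183]
156 [206, 207, 206, 206, 206, 206, 206, 206, 207, 208, 202, 192, 187, 190, 136, 120, 108, 87, 87, 88, 88, 88, 87, 86] [180, 186, 191]
160 [206, 206, 206, 206, 206, 206, 206, 206, 207, 210, 179, 117, 84, 90, 91, 92, 91, 92, 90, 89, 90, 90, 90, 90] [81, 85, 84]
164 [149, 155, 177, 176, 176, 176, 176, 174, 151, 150, 146, 127, 86, 89, 90, 91, 90, 88, 86, 85, 87, 89, 89, 91] [83, 87, 86]
```

```bash
python3 - <<'E'
from h import *
w=get("wrist")
for l,r,row in((310.7,317.2,108),(310.7,317.4,120),(310.8,317.6,136),(310.8,317.6,144)):
    print(row,np.round(atz(w,(l,row),.07),4),np.round(atz(w,(r,row),.07),4))
print(np.round(atz(w,(314,94.5),.07),4),np.round(atz(w,(314,158.5),.07),4))
# camera rotated slight: check plan
plan([.6755,-.006,.1761],88.1)
E
```

```text
108 [0.6735 0.0035 0.07  ] [0.6787 0.0034 0.07  ]
120 [ 0.6731 -0.0061  0.07  ] [ 0.6785 -0.0063  0.07  ]
136 [ 0.6727 -0.0191  0.07  ] [ 0.6782 -0.0193  0.07  ]
144 [ 0.6724 -0.0256  0.07  ] [ 0.6779 -0.0258  0.07  ]
[0.6765 0.0143 0.07  ] [ 0.6746 -0.0376  0.07  ]
shift [ 0.0648 -0.0012  0.0008]
rot [-0.      0.     -0.0048]
pos [ 0.6743 -0.0708  0.1769] yaw 87.82 t 43.4 w 0.022354637632453555
```

```bash
python3 - <<'E'
from h import *
P=[];E=[];D=[]
for i in range(10):
    w=get("wrist");s=env.observe();P.append(s["position"]);E.append(w["eye"])
    T=(atz(w,(310.75,125),.07)+atz(w,(317.4,125),.07))/2;D.append(T)
for A in(P,E,D): print(np.round(np.mean(A,0),4),np.round(np.std(A,0),4))
R=np.array(s["tool_rot"]).reshape(3,3);print(np.round(R.T@(np.array([.6756,-.0116,0])-np.mean(P,0)),4))
for d in env.look_for("clip",w)[:1]: print(d["box"])
E
```

```text
[ 0.6744 -0.0702  0.1768] [0.0001 0.0003 0.    ]
[0.6774 0.0061 0.3196] [0.     0.0003 0.    ]
[ 0.6758 -0.0096  0.07  ] [0.     0.0003 0.    ]
[ 0.0586 -0.001   0.1768]
[296.6, 205.2, 339.2, 302.1]
```

Call:
arm_command(deltas=[{"rx":0,"ry":0,"rz":0,"dx":0.0293,"dy":-0.0005,"dz":0,"fingers":0.022},{"rx":0,"ry":0,"rz":0,"dx":0.0293,"dy":-0.0005,"dz":0,"fingers":0.022},{"rx":0,"ry":0,"rz":0,"dx":0,"dy":0,"dz":0.02,"fingers":0.022},{"rx":0,"ry":0,"rz":0,"dx":0,"dy":0,"dz":0.02,"fingers":0.022},{"rx":0,"ry":0,"rz":0,"dx":0,"dy":0,"dz":0,"fingers":0.022},{"rx":0,"ry":0,"rz":0,"dx":0,"dy":0,"dz":0,"fingers":0.022},{"rx":0,"ry":0,"rz":0,"dx":0,"dy":0,"dz":0,"fingers":0.022}])

```text
time_s: 44.65
position: [0.6762, -0.0116, 0.1382]
tool_rot: [[0.037, 0.999, 0.002], [0.999, -0.037, -0.0], [-0.0, 0.002, -1.0]]
ft_force: [0.5, -0.1, -0.4]
grip_width: 0.0224
gripper_force: 9.8
```

```bash
python3 - <<'E'
from h import *
plan([.6756,-.0116,.095],88.1)
w=get("wrist");w=get("wrist");plan([.6756,-.0116,.095],88.1)
for d in env.look_for("clip",w)[:1]: print(d["box"])
g=cv2.cvtColor(w["color"],cv2.COLOR_BGR2GRAY)
print("expect",[np.round(proj(w,(.6756+a,-.0116+b,.07)),1) for a in(-.0025,.0025) for b in(-.025,.025)])
for r in range(190,250,6): print(r,g[r,284:350:2].tolist())
E
```

```text
shift [ 0.     -0.0007  0.0432]
rot [ 0.0021  0.0003 -0.0039]
pos [ 0.6762 -0.0116  0.1382] yaw 87.88 t 44.65 w 0.022372600107680104
shift [-0.     -0.0005  0.043 ]
rot [ 0.0019  0.0003 -0.0039]
pos [ 0.6761 -0.0116  0.138 ] yaw 87.88 t 44.75 w 0.022320393747034095
[294.3, 206.2, 338.6, 302.6]
expect [array([312. , 244.4]), array([309.2, 179.8]), array([318.7, 244.2]), array([316.3, 179.5])]
190 [155, 155, 155, 155, 154, 155, 155, 155, 154, 155, 154, 155, 156, 143, 116, 114, 116, 88, 93, 94, 92, 92, 95, 97, 93, 92, 94, 94, 93, 92, 94, 93, 93]
196 [154, 155, 154, 154, 154, 155, 155, 154, 152, 206, 205, 174, 156, 122, 114, 116, 118, 92, 87, 89, 92, 95, 95, 96, 96, 95, 93, 93, 95, 95, 92, 92, 94]
202 [209, 209, 209, 209, 209, 209, 209, 209, 209, 209, 209, 203, 152, 158, 114, 118, 118, 99, 92, 93, 90, 91, 93, 92, 91, 90, 92, 92, 94, 94, 96, 95, 92]
208 [209, 209, 209, 209, 211, 134, 84, 85, 121, 200, 210, 176, 154, 157, 122, 116, 116, 100, 90, 93, 92, 92, 89, 89, 90, 87, 88, 89, 87, 91, 93, 94, 91]
214 [90, 91, 91, 105, 169, 134, 85, 88, 89, 87, 95, 172, 155, 157, 120, 116, 117, 109, 95, 93, 91, 88, 89, 88, 86, 86, 95, 93, 92, 91, 93, 91, 90]
220 [103, 103, 102, 86, 96, 128, 85, 86, 87, 97, 103, 107, 103, 86, 86, 87, 87, 89, 88, 87, 96, 104, 94, 85, 85, 86, 91, 91, 93, 96, 92, 89, 91]
226 [80, 80, 81, 72, 84, 88, 37, 40, 36, 78, 95, 94, 97, 105, 112, 115, 116, 114, 112, 107, 99, 95, 80, 37, 40, 37, 75, 93, 93, 95, 96, 94, 93]
232 [85, 84, 82, 113, 158, 90, 39, 40, 39, 96, 115, 114, 111, 104, 111, 113, 115, 114, 111, 105, 107, 115, 96, 36, 41, 41, 50, 92, 91, 91, 92, 95, 95]
238 [207, 206, 207, 207, 206, 91, 39, 41, 38, 85, 115, 114, 111, 104, 112, 114, 115, 113, 111, 105, 107, 115, 86, 34, 42, 41, 39, 89, 92, 94, 91, 90, 92]
244 [90, 90, 93, 53, 20, 38, 41, 41, 36, 85, 115, 114, 110, 103, 111, 114, 114, 113, 111, 105, 107, 115, 85, 33, 41, 41, 41, 32, 19, 62, 91, 91, 91]
```

The tab's top edge sits midway between the open jaws in the view. I'm lowering straight down in slow steps.

Call:
arm_command(deltas=[{"rx":0,"ry":0,"rz":0,"dx":0,"dy":0,"dz":0.008,"fingers":0.022},{"rx":0,"ry":0,"rz":0,"dx":0,"dy":0,"dz":0.007,"fingers":0.022},{"rx":0,"ry":0,"rz":0,"dx":0,"dy":0,"dz":0.007,"fingers":0.022},{"rx":0,"ry":0,"rz":0,"dx":0,"dy":0,"dz":0.007,"fingers":0.022},{"rx":0,"ry":0,"rz":0,"dx":0,"dy":0,"dz":0,"fingers":0.022},{"rx":0,"ry":0,"rz":0,"dx":0,"dy":0,"dz":0,"fingers":0.022}])

```text
time_s: 45.4
position: [0.6756, -0.0113, 0.1077]
tool_rot: [[0.037, 0.999, -0.0], [0.999, -0.037, 0.0], [0.0, -0.0, -1.0]]
ft_force: [0.2, -0.3, -0.9]
grip_width: 0.0222
gripper_force: 9.8
```

No contact force so far. I'm lowering the rest of the way.

Call:
arm_command(deltas=[{"rx":0,"ry":0,"rz":0,"dx":0,"dy":0,"dz":0.006,"fingers":0.022},{"rx":0,"ry":0,"rz":0,"dx":0,"dy":0,"dz":0.006,"fingers":0.022},{"rx":0,"ry":0,"rz":0,"dx":0,"dy":0,"dz":0,"fingers":0.022},{"rx":0,"ry":0,"rz":0,"dx":0,"dy":0,"dz":0,"fingers":0.022}])

```text
time_s: 45.8
position: [0.6756, -0.0113, 0.0957]
tool_rot: [[0.037, 0.999, -0.0], [0.999, -0.037, 0.0], [0.0, -0.0, -1.0]]
ft_force: [-0.3, 0.2, -0.7]
grip_width: 0.0221
gripper_force: 10.3
```

```bash
python3 - <<'E'
from h import *
plan()
for n in("wrist","scene","side"):
    w=look(n,(("clip",.08),("clip_bite",.058),("tab_top",.07)))
    for d in env.look_for("clip",w)[:1]: print(np.round(d["box"]),d["p"])
E
```

```text
pos [ 0.6756 -0.0113  0.0957] yaw 87.89 t 45.8 w 0.022131798105739897
clip [([317, 239], 0.8, [0.677, -0.008])]
clip_bite [([307, 226], 0.87, [0.67, -0.009])]
tab_top []
[295. 206. 340. 302.] 0.84
clip [([338, 236], 0.63, [0.678, -0.014])]
clip_bite [([337, 234], 0.69, [0.66, 0.002])]
tab_top [([338, 238], 0.81, [0.679, -0.015])]
[335. 227. 345. 250.] 0.51
clip [([279, 180], 0.68, [0.686, -0.015])]
clip_bite [([281, 189], 0.74, [0.678, -0.005]), ([280, 181], 0.42, [0.693, -0.05])]
tab_top [([284, 185], 0.59, [0.668, -0.005])]
[274. 165. 286. 194.] 0.7
```

Call:
arm_command(deltas=[{"rx":0,"ry":0,"rz":0,"dx":0,"dy":0,"dz":0,"fingers":0.032},{"rx":0,"ry":0,"rz":0,"dx":0,"dy":0,"dz":0,"fingers":0.042},{"rx":0,"ry":0,"rz":0,"dx":0,"dy":0,"dz":0,"fingers":0.065},{"rx":0,"ry":0,"rz":0,"dx":0,"dy":0,"dz":0,"fingers":0.065},{"rx":0,"ry":0,"rz":0,"dx":0,"dy":0,"dz":0,"fingers":0.065},{"rx":0,"ry":0,"rz":0,"dx":0,"dy":0,"dz":-0.02,"fingers":0.065},{"rx":0,"ry":0,"rz":0,"dx":0,"dy":0,"dz":-0.03,"fingers":0.065},{"rx":0,"ry":0,"rz":0,"dx":0,"dy":0,"dz":-0.04,"fingers":0.065},{"rx":0,"ry":0,"rz":0,"dx":0.02,"dy":0,"dz":-0.03,"fingers":0.065},{"rx":0,"ry":0,"rz":0,"dx":0.03,"dy":-0.03,"dz":0,"fingers":0.065},{"rx":0,"ry":0,"rz":0,"dx":0.02,"dy":-0.03,"dz":0,"fingers":0.065},{"rx":0,"ry":0,"rz":0,"dx":0,"dy":0,"dz":0,"fingers":0.065}])

```text
time_s: 47.75
position: [0.6154, 0.0636, 0.2168]
tool_rot: [[0.034, 0.999, -0.001], [0.999, -0.034, 0.001], [0.001, -0.001, -1.0]]
ft_force: [0.6, -1.1, 0.5]
grip_width: 0.065
gripper_force: 0.0
```

```bash
python3 - <<'E'
from h import *
plan()
r={}
for n in("scene","side","wrist"):
    w=look(n,(("clip",.08),("clip_bite",.058),("tab_top",.07),("tube1",.012),("vial1",.022),("mailer1",.01),("clip_stand",0)))
    for d in env.look_for("clip",w)[:1]: print("box",np.round(d["box"]),round(d["p"],2))
    print("proj clip org,top,tab",[np.round(proj(w,(.6756,-.0116,z))).tolist() for z in(.0785,.1195,.07)])
    for q in("clip","clip_bite"):
        L=env.tip_of(q,w)
        if L: r.setdefault(q,[]).append(ray(w,L[0]["location"]))
for q in r: print(q,np.round(tri(r[q]),4))
E
```

```text
pos [0.6154 0.0636 0.2168] yaw 88.07 t 47.75 w 0.06497772507269116
clip [([338, 237], 0.57, [0.678, -0.017])]
clip_bite [([341, 236], 0.48, [0.674, 0.004])]
tab_top [([336, 239], 0.64, [0.676, -0.02])]
tube1 [([304, 169], 0.68, [0.363, 0.173]), ([389, 166], 0.61, [0.577, 0.39]), ([394, 146], 0.6, [0.523, 0.494]), ([315, 241], 0.53, [0.608, -0.035]), ([365, 147], 0.52, [0.448, 0.415]), ([324, 148], 0.48, [0.341, 0.306]), ([329, 229], 0.45, [0.606, 0.029])]
vial1 [([282, 283], 0.66, [0.643, -0.21]), ([387, 248], 0.56, [0.786, 0.086]), ([261, 274], 0.54, [0.577, -0.229]), ([273, 262], 0.48, [0.573, -0.178])]
mailer1 [([369, 195], 0.61, [0.608, 0.231]), ([322, 240], 0.54, [0.618, -0.016]), ([314, 242], 0.27, [0.608, -0.038])]
clip_stand [([210, 308], 0.88, [0.544, -0.389])]
box [332. 221. 348. 246.] 0.49
proj clip org,top,tab [[338.0, 235.0], [339.0, 226.0], [338.0, 237.0]]
clip [([348, 154], 0.47, [0.517, -0.212]), ([285, 184], 0.3, [0.663, 0.008]), ([280, 189], 0.18, [0.669, 0.035])]
clip_bite [([280, 187], 0.44, [0.683, -0.012])]
tab_top [([284, 184], 0.6, [0.671, -0.011]), ([294, 244
[... 522 characters left out ...]
0.149])]
box [271. 168. 287. 192.] 0.55
proj clip org,top,tab [[282.0, 181.0], [281.0, 168.0], [282.0, 184.0]]
clip [([377, 253], 0.91, [0.679, -0.01]), ([318, 228], 0.51, [0.619, 0.021])]
clip_bite [([370, 244], 0.88, [0.675, -0.009])]
tab_top [([372, 252], 0.66, [0.675, -0.013])]
tube1 [([315, 253], 0.88, [0.615, -0.041]), ([99, 11], 0.77, [0.341, 0.3]), ([317, 197], 0.74, [0.619, 0.032]), ([109, 100], 0.58, [0.357, 0.172])]
vial1 [([295, 341], 0.51, [0.58, -0.182])]
mailer1 [([300, 67], 0.77, [0.606, 0.182])]
clip_stand []
box [361. 233. 389. 288.] 0.76
proj clip org,top,tab [[373.0, 254.0], [381.0, 275.0], [372.0, 251.0]]
clip [ 0.6176 -0.0218  0.119 ]
clip_bite [ 0.6771 -0.0023  0.0655]
```

The clip sits on the tab upright, with its handle tops at the projected height in all views, and every item still reads inside its bin. The gripper is clear, so I'm handing in.

```bash
python3 -c "
from rig import env
print(env.close_job())"
```

```text
the job is handed in; nothing more can be done
None
```

I handed the job in at about 49 s of the 208 s allowed: both tubes, all three vials and both mailers present are in their bins, and the clip is closed upright on the tube bin's tab. The hand-in returned no verdict; this rests on the last camera measurements.

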